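# Pack the filter cartridges and latch the case

### The arm

A 7-joint arm with a two-finger parallel gripper is mounted at the origin on the work surface. World frame = base frame: x ahead of the robot, y to its left, z up, the work surface at z = 0. Lengths are in m, angles in rad, forces in N, time in s.
With the tool pointing down it reaches from about 0.425 to 0.925 m from the base axis. Payload 6.8 kg.
Tool frame: the origin (TCP) lies on the centre line of the jaws, within the pads' length; the fingertips stand 19 mm ahead of it and the grasp point (between the pads) is the TCP; z points along the fingers, y is the direction in which the jaws open and shut (so a half turn about z gives the same grasp; the last joint's range is limited). The gripper opens to 88 mm and grips with 3 to 60 N. Pads are 20 mm wide; open, the fingers measure 115 mm over their backs; the gripper's body (75 mm by 178 mm) begins 61 mm behind the grasp point.
Start: joints at [1.22, 0.477, 0.022, 1.555, -0.011, 1.109, -0.083], TCP at [0.162, -0.655, 0.242] pointing down, gripper open.
Joint ranges: [-2.96, 2.96], [-0.34, 2.1], [-1.41, 1.46], [0.24, 2.44], [-1.37, 4.51], [0.17, 1.92], [-2.96, 2.96]. Speed limits (rad/s): [2.39, 2.39, 3.14, 3.14, 3.14, 3.14, 3.14].

### API

Orientations are given as a unit quaternion [x, y, z, w].
In Python, from station import manip, viewer, finder gives the robot as it stands.
- The arm moves only by the shell command python3 -m crank 'ROWS' [FORCE]. ROWS is a JSON object of lists of equal length, an entry for each row: "jaw": the closure, from 0 (fully open) to 1 (shut); "linear": the shift along the tool's x, y, z in cm, a list of three; "yaw": the turn about the tool's z in degrees. A call has 1 to 20 rows; each row shifts and turns the commanded pose from where the row before left it, along the tool's axes as they then stand; what a row does not reach is not made up. A row lasts 1/12 s, in which the tool goes at most 41.7 mm and 7.16 degrees, less where a joint would pass 70% of its speed; a pose out of reach is approached as far as the arm can. A call with a gripper value outside its range is refused whole. The fingers move at their own pace and stop on an object; FORCE is the grip in N (left out, the last holds). Time passes only in rows, so rows that do not move let the fingers close. It gives the time, the measured TCP pose, the force and the opening at its end, in the units of the state.
- manip.observe(): the state, without advancing time (a new reading comes with each control period).
- viewer.read_camera(name): name is "scene" or "top"; returns the picture (420x560x3 uint8, red, green, blue); there is no depth.
- viewer.camera_info(name): a dict with "K" (3x3 intrinsics, pixels), "position" and "orientation" of the camera in the world. Camera axes: x right, y down, z forward; pixel columns grow to the right and rows downward; lengths in m; the calibration is good to about 2 mm. A picture is of the moment at which its call begins. camera_info takes no time and is no camera call.
- manip.finish_job(): hands the job in, once; it reports no verdict.
Trained networks look in the newest picture that a camera, given by its name, has taken for a name from the list of things; names that differ only in an ending like _2 or _b are one class to them, and where a whole thing is asked for, a point or a joint stands for the part that bears it (a point fixed in the world has none). Each returns a list of dicts, best first, with "score" (0 to 1); they miss things now and then, are a little off and sometimes report something else, mostly with a low value. They report only what shows in the picture. A call takes as long as a camera call. They do not tell look-alikes from the thing itself.
- finder.boxes_of(camera, name): "extent" ([left, top, right, bottom] in pixels, round what is visible of it).
- finder.landmark_of(camera, name): "uv" ([column, row] in pixels: a listed point, or the origin of a listed thing).
The state is a dict: "time": time; "joint_pos": joint angles; "joint_velocities": joint speeds; "effort": joint torques, N m; "eef_pos": TCP position; "orientation": TCP orientation; "contact_force": force on the tool from outside, world axes, zero at the start; "torque": the same for the moment, N m; "width": opening from 0.0 (shut) to 1.0 (fully open).
Only numpy, scipy, OpenCV 4.12 (cv2) and the standard library are available. Lean on these libraries where they do the work, as an engineer would, in place of code of your own. Each camera call takes 0.05 s, during which the arm holds its last target.

### The job

Fill the three empty cells of the open transit case with the three loose water-filter cartridges, one to a cell, each set down upright on the cell floor and not dropped. Then swing the lid down, hook the latch's wire bail over the keeper on the lid and press the lever fully home so that the lid is pulled tight. Do not push about or knock over anything else on the bench.

Things in the scene. Friction and masses are not known exactly. Their poses are not given: they have to be found in the camera images.
- case: Grey case, fixed, 135 x 200 x 90 mm without lid. Origin: centre of its underside, on the bench; x from latch side to hinge side, y along its length, z up. Blue partition (top 84 mm) makes 6 square cells 62 mm clear, centres at x -32.5, 32.5 and y -65, 0, 65 mm, floor 6 mm up. Rim 90, seal 94, stored filters' tops 124 mm. Three cells are empty; which varies. End grips stick out 15 mm.
- filter1: Water-filter cartridge, 150 to 310 g, one of six alike: white round body 52 mm across, foot chamfered 3.5 mm, tapering from 78 to 88 mm height to a black round stem 28 mm across that ends at 118 mm. Origin: centre of the underside, z up. Starts standing on the bench among the clutter.
- filter2: Water-filter cartridge, 150 to 310 g, one of six alike: white round body 52 mm across, foot chamfered 3.5 mm, tapering from 78 to 88 mm height to a black round stem 28 mm across that ends at 118 mm. Origin: centre of the underside, z up. Starts standing on the bench among the clutter.
- filter3: Water-filter cartridge, 150 to 310 g, one of six alike: white round body 52 mm across, foot chamfered 3.5 mm, tapering from 78 to 88 mm height to a black round stem 28 mm across that ends at 118 mm. Origin: centre of the underside, z up. Starts standing on the bench among the clutter.
- filter4: Water-filter cartridge, 150 to 310 g, one of six alike: white round body 52 mm across, foot chamfered 3.5 mm, tapering from 78 to 88 mm height to a black round stem 28 mm across that ends at 118 mm. Origin: centre of the underside, z up. Starts standing in one of the case's cells.
- filter5: Water-filter cartridge, 150 to 310 g, one of six alike: white round body 52 mm across, foot chamfered 3.5 mm, tapering from 78 to 88 mm height to a black round stem 28 mm across that ends at 118 mm. Origin: centre of the underside, z up. Starts standing in one of the case's cells.
- filter6: Water-filter cartridge, 150 to 310 g, one of six alike: white round body 52 mm across, foot chamfered 3.5 mm, tapering from 78 to 88 mm height to a black round stem 28 mm across that ends at 118 mm. Origin: centre of the underside, z up. Starts standing in one of the case's cells.
- lid (a joint): Angle of the lid, rad: 0 shut, 1.6 to 1.8 as found (standing open past upright), at most 1.95. The stiff hinge holds it where it is left; pushing it takes 2 to 6 N at the free edge. Pressed down and let go it lies at about 0.02 on the springy seal, 2 to 3 mm short of shut; the latch pulls it the rest of the way (below 0.01).
- lid_hinge (a point): Mid point of the lid's hinge axis, at x 67.5, z 91 mm of the case; the axis lies along the case's y. The lid is a tray with 4 mm walls, 135 (from the hinge) x 200 mm, 45 mm tall; shut, its open side faces down and its flat top is 136 mm above the bench.
- lid_edge (a point): Middle of the lid's free upper edge, the outer corner between its flat top and its front wall: 135 mm from the hinge and 45 mm above it when shut. With the lid open the flat top is its back, facing away from the cells.
- keeper (a point): Seat of the keeper, a steel hook plate 24 mm wide on the lid's front wall: where the centre of the bail's bar lies when hooked. 6.5 mm out from the wall, behind a lip that stands 8.5 to 11 mm out and rises 4 mm above this point; 112 mm above the bench with the lid shut.
- latch_lever (a joint): Angle of the latch lever at the middle of the case's -x face, rad: 0 home (hanging straight down along the wall), 1.9 to 2.1 as found (standing out and a little up), at most 2.15. Axis along the case's y. It stays where left (1 N at the tip), takes a few newtons at the tip, under 10, while it pulls the lid tight, then goes over centre and stays home.
- lever_pivot (a point): On the lever's axis: 12 mm out from the case's -x wall, 82 mm above the bench.
- lever_tip (a point): Free end of the lever (red), a plate 26 mm wide, 3 mm thick, reaching 52 mm from its axis: at lever angle a it lies 52 sin(a) farther out from the wall than the pivot and 52 cos(a) below it.
- latch_bail (a joint): Angle of the bail on the lever, rad: 0 when hooked with the lever home, growing as it swings away from the case; 2.5 to 2.6 (its stop) as found. It leans out from upright by (bail - lever - 0.12). It swings freely; tipped past upright it falls against the lid's front wall and rests there, above the keeper when the lid is down and the lever still out.
- bail_bar (a point): Middle of the bail's cross bar. The bail is a steel wire loop, wire 4 mm, 34 mm wide (bar along the case's y), hinged on the lever 16 mm from the lever's axis; the bar is 46.3 mm from that hinge. It must end behind the keeper's lip.
- spray_can: Bystander: red spray can with white cap, 52 mm diameter, 150 mm tall. Origin at the centre of its underside, as for all bystanders.
- glue_bottle: Bystander: yellow bottle with black nozzle, 42 mm diameter, 128 mm tall.
- fitting_jar: Bystander: clear jar of fittings with blue lid, 55 mm diameter, 72 mm tall.
- pump: Bystander: small pump, black base 44 x 44 mm, steel motor on top, 77 mm tall.
- gauge: Bystander: small pressure regulator with a round gauge on one side, 74 mm tall, 45 mm wide.
- scanner: Bystander: hand scanner lying on its side, about 175 x 70 mm, 32 mm tall.
- screwdriver: Bystander: screwdriver lying flat.
Things that resemble listed ones, but are neither listed nor needed, are in the scene too. What is shaped like the filter5 but blue or purple is not meant.

How it is judged:
On the way, in this order (a step that is already met when the one before it is completed fails the run):
1. all six filters stand upright on the floor of the cells, one to a cell, lid still open (x of filter1 in the frame of case between -0.043 and 0.043 m and y of filter1 in the frame of case between -0.076 and 0.076 m and z of each of filter1, filter2, filter3, filter4, filter5, filter6 in the frame of case below 0.011 m and angle between each of filter1, filter2, filter3, filter4, filter5, filter6's own z axis and vertical below 0.12 rad and x of filter2 in the frame of case between -0.043 and 0.043 m and y of filter2 in the frame of case between -0.076 and 0.076 m and x of filter3 in the frame of case between -0.043 and 0.043 m and y of filter3 in the frame of case between -0.076 and 0.076 m and x of filter4 in the frame of case between -0.043 and 0.043 m and y of filter4 in the frame of case between -0.076 and 0.076 m and x of filter5 in the frame of case between -0.043 and 0.043 m and y of filter5 in the frame of case between -0.076 and 0.076 m and x of filter6 in the frame of case between -0.043 and 0.043 m and y of filter6 in the frame of case between -0.076 and 0.076 m and value of joint lid above 1 rad), for 0.2 s.
2. the lid is down on its seal (value of joint lid below 0.06 rad), for 0.1 s.
3. the bail is hooked over the keeper and the lever is home (distance between bail_bar and keeper below 0.006 m and value of joint latch_lever below 0.12 rad), for 0.2 s.
At the end, for the whole second after the job is handed in: All six filters are inside the case, down on the floor of its cells within 5 mm (so one to a cell), upright within 0.12 rad; lid tight (joint under 0.01 rad), bail bar within 6 mm of the keeper's seat, lever home (under 0.12 rad) (all of step 3 and x of filter1 in the frame of case between -0.043 and 0.043 m and y of filter1 in the frame of case between -0.076 and 0.076 m and z of each of filter1, filter2, filter3, filter4, filter5, filter6 in the frame of case below 0.011 m and angle between each of filter1, filter2, filter3, filter4, filter5, filter6's own z axis and vertical below 0.12 rad and x of filter2 in the frame of case between -0.043 and 0.043 m and y of filter2 in the frame of case between -0.076 and 0.076 m and x of filter3 in the frame of case between -0.043 and 0.043 m and y of filter3 in the frame of case between -0.076 and 0.076 m and x of filter4 in the frame of case between -0.043 and 0.043 m and y of filter4 in the frame of case between -0.076 and 0.076 m and x of filter5 in the frame of case between -0.043 and 0.043 m and y of filter5 in the frame of case between -0.076 and 0.076 m and x of filter6 in the frame of case between -0.043 and 0.043 m and y of filter6 in the frame of case between -0.076 and 0.076 m and value of joint lid below 0.01 rad); the robot touches nothing.
It fails at once if a filter is tipped over (more than 0.6 rad) (angle between any of filter1, filter2, filter3, filter4, filter5, filter6's own z axis and vertical above 0.6 rad).
It fails at once if a filter is let fall (faster than 0.7 m/s with no finger on it, a drop of 25 mm or more) ((linear speed of filter1 above 0.7 m/s and contact force between filter1 and the fingers below 0.1 N) or (linear speed of filter2 above 0.7 m/s and contact force between filter2 and the fingers below 0.1 N) or (linear speed of filter3 above 0.7 m/s and contact force between filter3 and the fingers below 0.1 N) or (linear speed of filter4 above 0.7 m/s and contact force between filter4 and the fingers below 0.1 N) or (linear speed of filter5 above 0.7 m/s and contact force between filter5 and the fingers below 0.1 N) or (linear speed of filter6 above 0.7 m/s and contact force between filter6 and the fingers below 0.1 N)).
It fails at once if a bystander is pushed more than 30 mm away or knocked over (distance of any of spray_can, glue_bottle, fitting_jar, pump, gauge, scanner, screwdriver from where it was at the start of the episode above 0.03 m or angle between any of spray_can, glue_bottle, fitting_jar, pump, gauge's own z axis and vertical above 0.5 rad).
It also fails if it takes over 72 s, if anything falls off the work surface, if the arm or the gripper's body presses on something with over 40 N, if the wrist force passes 120 N, or if a joint passes its speed limit or range.

## Working session

There is one attempt and no reset: what is moved stays moved. The work goes in short steps, Python scripts to look and compute and a shell command to move; the robot and the scene stay as the last step left them, time stands still between calls to the robot, and variables do not carry over. Pictures are saved under pics/ and viewed, and the job is handed in when it is done.

```bash
ls; mkdir -p pics; python3 - <<'E'
from station import manip, viewer, finder
import cv2, json
print(manip.observe())
for c in ("scene","top"):
    im=viewer.read_camera(c); cv2.imwrite(f"pics/{c}0.png",im[:,:,::-1]); print(c,viewer.camera_info(c))
for c in ("scene","top"):
    print(c,[(round(d["score"],2),[round(x) for x in d["extent"]]) for d in finder.boxes_of(c,"filter1")])
E
```

```text
pics
{'time': 0.0, 'joint_pos': array([ 1.21991493,  0.47781725,  0.0223579 ,  1.55643634, -0.0114723 ,
        1.10930568, -0.08307595]), 'joint_velocities': array([ 0.00035236, -0.00059155,  0.00234837,  0.00042712, -0.00223713,
       -0.00092386,  0.00014263]), 'effort': array([ 4.31494427e-04, -5.82863688e+01,  1.53451122e+00, -2.72611356e+01,
       -5.43142750e-02,  1.70711515e-02,  1.54363538e-04]), 'eef_pos': array([ 0.16210469, -0.65466119,  0.24067695]), 'orientation': array([ 9.92638228e-01,  1.21113594e-01, -1.95297340e-04, -8.98128334e-04]), 'contact_force': array([-0.05526316, -0.14881762, -0.32792769]), 'torque': array([-0.03525578, -0.0161182 , -0.00442696]), 'width': 1.0008661261107512}
scene {'K': array([[546.46713059,   0.        , 269.98448217],
       [  0.        , 546.46713059, 215.96710072],
       [  0.        ,   0.        ,   1.        ]]), 'position': array([ 1.08071343, -0.96179471,  1.05882335]), 'orientation': array([ 0.88131883,  0.2360284 , -0.09813192, -0.39741394])}
top {'K': array([[469.64383802,   0.        , 281.46549271],
       [  0.        , 469.64383802, 205.1653676 ],
       [  0.        ,   0.        ,   1.        ]]), 'position': array([ 0.32341783, -0.04393945,  1.37849918]), 'orientation': array([ 0.70802532, -0.70021568,  0.06171899, -0.06774148])}
scene [(0.94, [288, 125, 302, 162]), (0.93, [156, 223, 179, 267]), (0.91, [308, 170, 327, 209]), (0.82, [180, 202, 207, 245]), (0.65, [321, 153, 337, 192]), (0.62, [143, 246, 168, 291]), (0.57, [214, 224, 226, 231])]
top [(0.9, [125, 242, 152, 264]), (0.82, [192, 185, 210, 207]), (0.75, [361, 262, 382, 282]), (0.73, [302, 270, 319, 287]), (0.71, [327, 272, 354, 292]), (0.69, [158, 184, 183, 210]), (0.63, [331, 212, 348, 235]), (0.56, [298, 204, 317, 231]), (0.56, [322, 140, 387, 225])]
```

View pics/scene0.png

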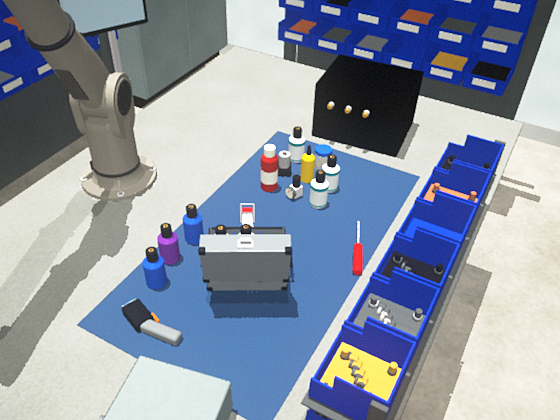

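View pics/top0.png

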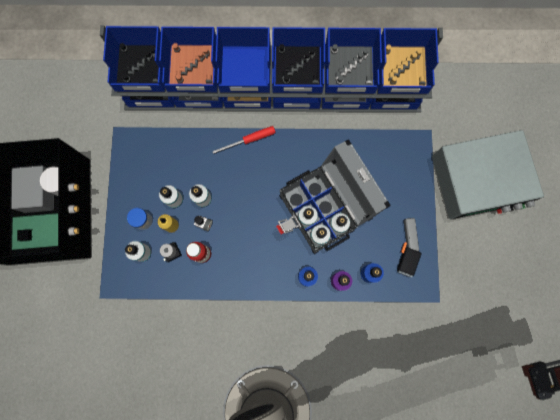

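```bash
cat > h.py <<'E'
from station import manip, viewer, finder
import numpy as np, cv2
from scipy.spatial.transform import Rotation as R
def cam(c):
    i=viewer.camera_info(c); return i["K"],R.from_quat(i["orientation"]).as_matrix(),i["position"]
def proj(c,p):
    K,Rm,t=cam(c); q=(np.atleast_2d(p)-t)@Rm@K.T; return q[:,:2]/q[:,2:]
def atz(c,uv,z):
    K,Rm,t=cam(c); d=Rm@np.linalg.inv(K)@[uv[0],uv[1],1]; return t+d*(z-t[2])/d[2]
def tri(uv1,uv2):
    A=[];b=[]
    for c,uv in (("scene",uv1),("top",uv2)):
        K,Rm,t=cam(c); d=Rm@np.linalg.inv(K)@[uv[0],uv[1],1]; d/=np.linalg.norm(d); P=np.eye(3)-np.outer(d,d); A.append(P);b.append(P@t)
    return np.linalg.lstsq(np.vstack(A),np.hstack(b),rcond=None)[0]
def crop(c,u0,v0,u1,v1,name,s=None):
    im=viewer.read_camera(c)[v0:v1,u0:u1,::-1]; s=s or min(800/(u1-u0),600/(v1-v0))
    cv2.imwrite("pics/"+name,cv2.resize(im,None,fx=s,fy=s,interpolation=cv2.INTER_CUBIC)); return s
E
python3 - <<'E'
from h import *
np.set_printoptions(precision=4,suppress=True)
print(crop("top",260,120,420,240,"t1.png"),crop("top",110,170,230,260,"t2.png"),crop("scene",180,190,310,290,"s1.png"))
for n in ["filter1","case","lid_hinge","lid_edge","keeper","lever_pivot","lever_tip","bail_bar","spray_can","glue_bottle","fitting_jar","pump","gauge","scanner"]:
    for c in ("scene","top"):
        L=finder.landmark_of(c,n); print(n,c,[(round(d["score"],2),np.round(d["uv"],1).tolist()) for d in L][:9])
        if n=="filter1": print([np.round(atz(c,d["uv"],0)[:2],4) for d in L])
E
```

```text
5.0 6.666666666666667 6.0
filter1 scene [(0.79, [327.0, 187.5]), (0.78, [171.8, 257.6]), (0.74, [157.2, 282.4]), (0.6, [191.5, 241.5]), (0.58, [297.0, 156.0]), (0.56, [313.8, 206.2]), (0.17, [246.2, 207.4])]
[array([0.5932, 0.2854]), array([ 0.363 , -0.1991]), array([ 0.3844, -0.2883]), array([ 0.3722, -0.1223]), array([0.4356, 0.3867]), array([0.5973, 0.1844]), array([0.4269, 0.0774])]
filter1 top [(0.88, [204.4, 196.6]), (0.84, [336.3, 280.5]), (0.83, [139.3, 250.6]), (0.79, [307.5, 216.7]), (0.76, [316.6, 235.8]), (0.73, [174.5, 198.4]), (0.66, [311.1, 277.2]), (0.65, [364.6, 172.8]), (0.6, [369.4, 272.7])]
[array([0.6027, 0.2008]), array([ 0.3587, -0.1921]), array([0.4388, 0.3856]), array([ 0.5449, -0.1084]), array([ 0.4882, -0.1353]), array([0.5963, 0.2903]), array([ 0.3673, -0.1191]), array([ 0.681 , -0.2805]), array([ 0.3822, -0.2883]), array([ 0.5168, -0.1951])]
case scene [(0.6, [243.8, 270.3]), (0.43, [323.9, 168.1])]
case top [(0.7, [361.7, 174.3]), (0.28, [338.6, 198.9]), (0.19, [202.2, 195.5])]
lid_hinge scene []
lid_hinge top [(0.83, [339.3, 192.2])]
lid_edge scene [(0.
[... 282 characters left out ...]
7])]
lever_tip scene [(0.65, [247.2, 209.9])]
lever_tip top [(0.75, [275.3, 226.7])]
bail_bar scene [(0.55, [246.7, 202.9])]
bail_bar top [(0.61, [283.9, 226.0])]
spray_can scene [(0.68, [271.0, 184.2])]
spray_can top [(0.91, [201.5, 253.5])]
glue_bottle scene [(0.82, [306.6, 177.5])]
glue_bottle top [(0.74, [173.1, 223.6]), (0.58, [200.6, 226.9])]
fitting_jar scene [(0.75, [325.0, 167.4])]
fitting_jar top [(0.66, [143.3, 220.5]), (0.33, [171.9, 222.8])]
pump scene [(0.59, [284.9, 173.7])]
pump top [(0.87, [169.4, 255.3])]
gauge scene [(0.56, [296.7, 197.6])]
gauge top [(0.68, [203.7, 223.9])]
scanner scene [(0.64, [149.7, 331.3]), (0.23, [356.1, 247.7])]
scanner top [(0.75, [414.6, 249.5])]
```

```bash
ls -la pics
```

```text
total 1944
drwxr-xr-x 2 agent agent   4096 Dec  6 03:32 .
drwxr-xr-x 3 agent agent   4096 Dec  6 03:32 ..
-rw-r--r-- 1 agent agent 433265 Dec  6 03:32 s1.png
-rw-r--r-- 1 agent agent 411934 Dec  6 03:31 scene0.png
-rw-r--r-- 1 agent agent 427349 Dec  6 03:32 t1.png
-rw-r--r-- 1 agent agent 368000 Dec  6 03:32 t2.png
-rw-r--r-- 1 agent agent 333498 Dec  6 03:31 top0.png
```

View pics/t1.png

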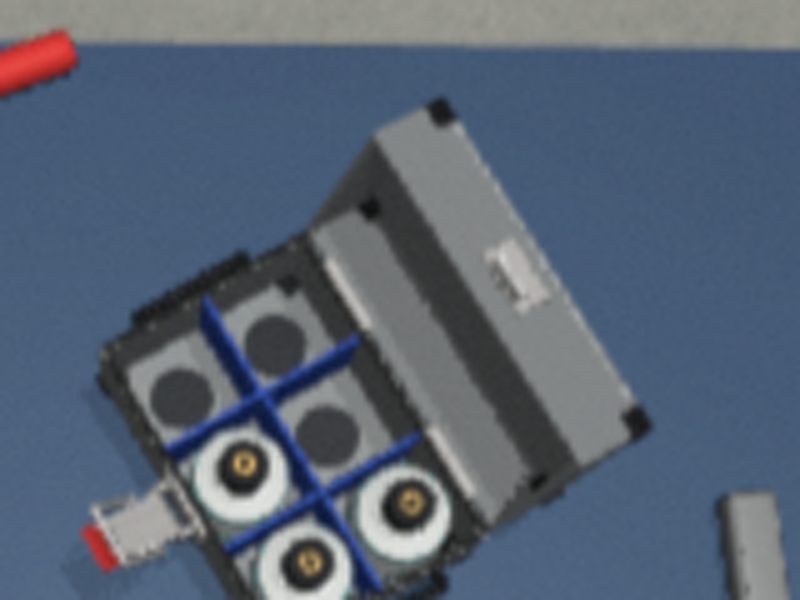

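View pics/t2.png

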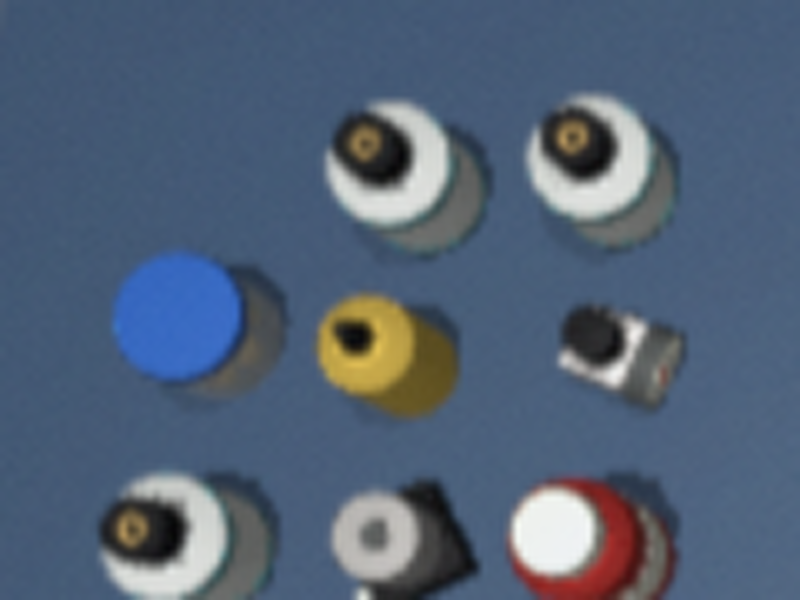

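View pics/s1.png

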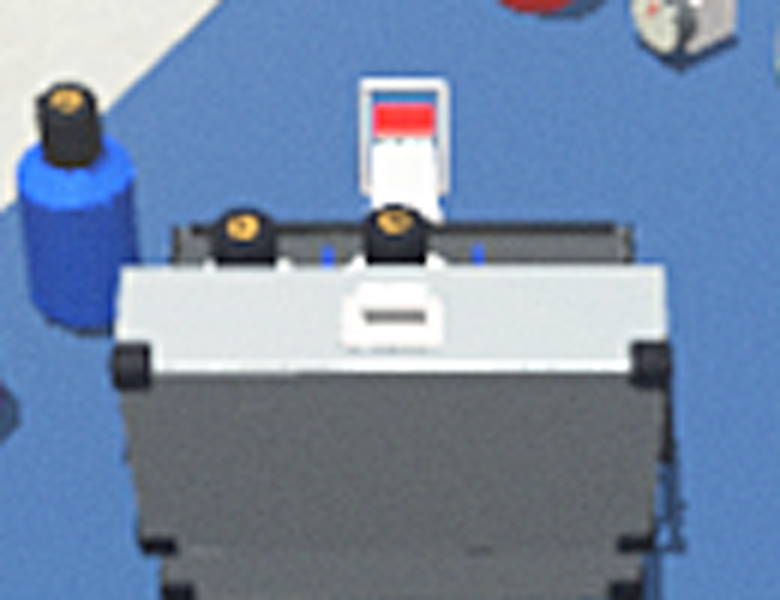

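```bash
python3 - <<'E'
from h import *
np.set_printoptions(precision=4,suppress=True)
A=atz("top",(312.2,199),.084)[:2]; B=atz("top",(323.4,219.4),.084)[:2]
print(A,B,np.linalg.norm(A-B)); d=(A-B)/np.linalg.norm(A-B); print("yaw",np.degrees(np.arctan2(-d[0],d[1])),"c",(A+B)/2)
for uv in [(309,212.6),(342,220.4),(321.8,232.4)]: print(atz("top",uv,.124))
for uv in [(164.75,191.45),(195.8,190.55),(129.65,249.35)]: print(atz("top",uv,.118))
print(tri((247.0,238.4),(361.3,175.2)),tri((243.3,251.3),(366,168.4)),tri((247.2,209.9),(275.3,226.7)),tri((246.7,202.9),(283.9,226)))
print("clutter",[ (n,tri(a,b)) for n,a,b in [("spray",(271,184.2),(201.5,253.5)),("glue",(306.6,177.5),(173.1,223.6)),("jar",(325,167.4),(143.3,220.5)),("pump",(284.9,173.7),(169.4,255.3)),("gauge",(296.7,197.6),(203.7,223.9))]])
# calibrated stored-filter least squares of case pose
from scipy.optimize import least_squares
im=viewer.read_camera("top")
def C(p): 
    x,y,a=p; c,s=np.cos(a),np.sin(a); return lambda q: np.c_[x+c*q[:,0]-s*q[:,1], y+s*q[:,0]+c*q[:,1], q[:,2]]
obj=np.array([[0,.0325,.084],[0,-.0325,.084],[-.0325,0,.124],[.0325,-.065,.124],[-.0325,-.065,.124],[.0675,0,.091]])
uv=np.array([(312.2,199),(323.4,219.4),(309,212.6),(342,220.4),(321.8,232.4),(339.3,192.2)])
w=np.array([1,1,.5,.5,.5,.3])[:,None]
r=least_squares(lambda p:((proj("top",C(p)(obj))-uv)*w).ravel(),[.5,-.15,-1.05])
print(r.x,np.degrees(r.x[2]));print(proj("top",C(r.x)(obj))-uv)
# overlay
g=C(r.x)
pts=np.array([[sx*.0675,sy*.1,.09] for sx,sy in [(-1,-1),(1,-1),(1,1),(-1,1)]]+[[sx*.0675,sy*.1,0] for sx,sy in [(-1,-1),(1,-1),(1,1),(-1,1)]])
cells=np.array([[x,y,.006] for x in(-.0325,.0325) for y in (-.065,0,.065)])
for c,(u0,v0,u1,v1) in (("top",(260,120,420,240)),("scene",(180,190,310,290))):
    im=viewer.read_camera(c)[v0:v1,u0:u1,::-1]; s=5; im=cv2.resize(im,None,fx=s,fy=s,interpolation=cv2.INTER_CUBIC)
    q=((proj(c,g(pts))-[u0,v0])*s).astype(int)
    cv2.polylines(im,[q[:4]],True,(0,255,0),1);cv2.polylines(im,[q[4:]],True,(0,255,255),1)
    for p in ((proj(c,g(cells))-[u0,v0])*s): cv2.circle(im,tuple(int(k) for k in p),3,(0,0,255),-1)
    for y in (-.0325,.0325,): 
        q=((proj(c,g(np.array([[-.065,y,.084],[.065,y,.084]])))-[u0,v0])*s).astype(int); cv2.line(im,tuple(map(int,q[0])),tuple(map(int,q[1])),(255,0,255),1)
    q=((proj(c,g(np.array([[0,-.097,.084],[0,.097,.084]])))-[u0,v0])*s).astype(int); cv2.line(im,tuple(map(int,q[0])),tuple(map(int,q[1])),(255,0,255),1)
    cv2.imwrite(f"pics/ov_{c}.png",im)
E
```

```text
[ 0.5819 -0.1176] [ 0.5243 -0.1487] 0.06551769917839233
yaw -61.58504453943838 c [ 0.5531 -0.1332]
[ 0.5363 -0.1066  0.124 ]
[ 0.5159 -0.1956  0.124 ]
[ 0.4827 -0.141   0.124 ]
[0.5921 0.2896 0.118 ]
[0.5955 0.2042 0.118 ]
[0.432  0.3751 0.118 ]
[ 0.6189 -0.232   0.2236] [ 0.6326 -0.2523  0.2105] [ 0.4966 -0.0186  0.0942] [ 0.4992 -0.038   0.1326]
clutter [('spray', array([0.4352, 0.204 , 0.0037])), ('glue', array([0.5194, 0.289 , 0.0074])), ('jar', array([ 0.5342,  0.3863, -0.0111])), ('pump', array([ 0.4309,  0.3043, -0.0229])), ('gauge', array([ 0.5254,  0.2043, -0.0126]))]
[ 0.5538 -0.1336 -1.0237] -58.65418259645968
[[-0.3166  0.119 ]
 [ 0.6247 -0.6184]
 [-0.2947 -0.2247]
 [-0.1771  0.2495]
 [-0.5237  0.4859]
 [-0.5922  4.1185]]
```

View pics/ov_top.png

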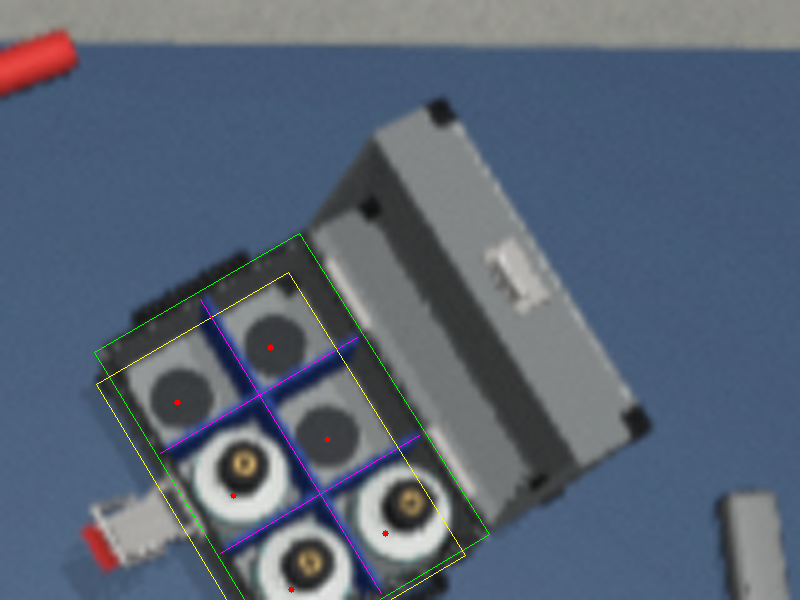

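View pics/ov_scene.png

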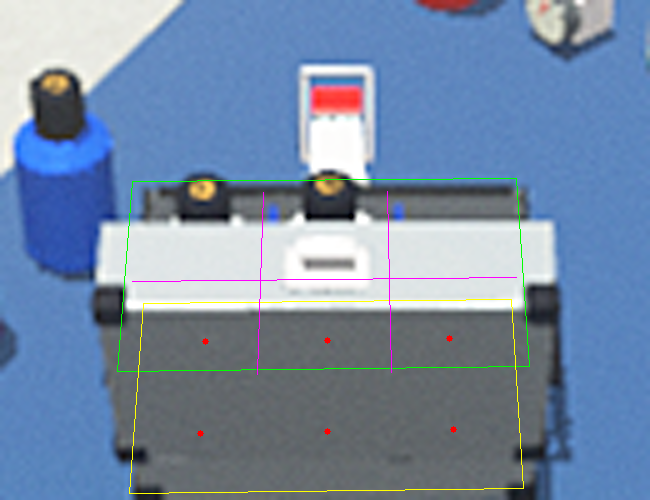

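```bash
cat >> h.py <<'E'
def brass(c,region=None):
    im=viewer.read_camera(c).astype(int); m=((im[:,:,0]-im[:,:,2]>40)&(im[:,:,0]<250)&(im[:,:,1]>im[:,:,2]+15)&(im[:,:,0]-im[:,:,1]<90)&(im[:,:,0]-im[:,:,1]>10)).astype(np.uint8)
    w=np.clip(im[:,:,0]-im[:,:,2]-15,0,None)
    n,l,st,ce=cv2.connectedComponentsWithStats(m)
    out=[]
    for i in range(1,n):
        if 2<=st[i,4]<=60:
            u,v=np.round(ce[i]).astype(int); sl=np.s_[max(v-4,0):v+5,max(u-4,0):u+5]; ww=w[sl]; vv,uu=np.mgrid[sl]
            out.append((round((ww*uu).sum()/ww.sum(),2),round((ww*vv).sum()/ww.sum(),2),int(st[i,4])))
    return out
E
python3 - <<'E'
from h import *
for c in("top","scene"):print(c,brass(c))
crop("scene",260,110,360,215,"s2.png")
E
```

```text
top [(np.float64(231.14), np.float64(98.33), 20), (np.float64(250.0), np.float64(98.48), 44), (np.float64(75.48), np.float64(186.63), 21), (np.float64(164.19), np.float64(190.92), 14), (np.float64(195.29), np.float64(189.99), 16), (np.float64(75.55), np.float64(208.44), 20), (np.float64(308.45), np.float64(212.25), 18), (np.float64(341.89), np.float64(219.87), 18), (np.float64(75.71), np.float64(230.56), 25), (np.float64(321.58), np.float64(232.01), 15), (np.float64(404.3), np.float64(245.44), 8), (np.float64(129.14), np.float64(248.86), 16), (np.float64(403.28), np.float64(248.88), 8), (np.float64(403.57), np.float64(247.87), 2), (np.float64(376.48), np.float64(271.57), 15), (np.float64(308.68), np.float64(275.36), 16), (np.float64(344.28), np.float64(279.97), 14)]
scene [(np.float64(329.24), np.float64(106.21), 21), (np.float64(346.77), np.float64(110.27), 20), (np.float64(364.5), np.float64(114.57), 24), (np.float64(297.65), np.float64(127.88), 12), (np.float64(304.55), np.float64(156.05), 3), (np.float64(309.74), np.float64(156.28), 2), (np.float64(331.5), np.float64(156.26), 12)
[... 613 characters left out ...]
4), np.float64(366.28), 3), (np.float64(351.9), np.float64(364.27), 5), (np.float64(393.39), np.float64(368.13), 45), (np.float64(349.78), np.float64(368.33), 3), (np.float64(363.46), np.float64(374.91), 17), (np.float64(387.34), np.float64(373.37), 9), (np.float64(349.66), np.float64(372.17), 2), (np.float64(355.18), np.float64(372.46), 6), (np.float64(394.1), np.float64(375.4), 4), (np.float64(352.86), np.float64(377.6), 3), (np.float64(359.21), np.float64(378.76), 2), (np.float64(366.59), np.float64(382.68), 16), (np.float64(357.28), np.float64(380.2), 9), (np.float64(326.59), np.float64(380.55), 3), (np.float64(330.88), np.float64(381.49), 2), (np.float64(352.09), np.float64(380.25), 2)]
```

View pics/s2.png

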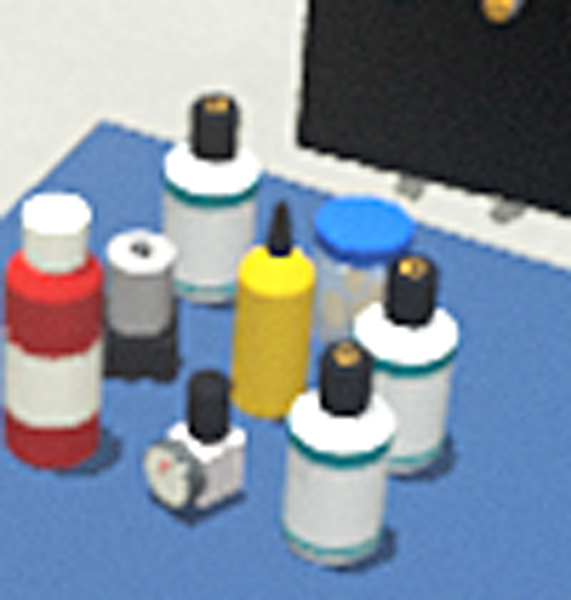

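```bash
python3 - <<'E'
from h import *
np.set_printoptions(precision=4,suppress=True)
for n,s,t,z in [("A",(331.5,156.26),(164.19,190.92),.118),("B",(320.14,171.77),(195.29,189.99),.118),("C",(297.65,127.88),(129.14,248.86),.118),
 ("m0",(245.07,226.53),(308.45,212.25),.124),("mm",(220.13,227.42),(321.58,232.01),.124),("b1",(190.71,206.11),(308.68,275.36),.118),("p",(164.94,225.46),(344.28,279.97),.118),("b2",(150.53,249.57),(376.48,271.57),.118)]:
    print(n,"tri",tri(s,t),"top",atz("top",t,z)[:2],"scene",atz("scene",s,z)[:2])
print("pm",atz("top",(341.89,219.87),.124))
E
```

```text
A tri [0.5943 0.2921 0.1146] top [0.5936 0.2913] scene [0.596  0.2876]
B tri [0.598  0.2065 0.114 ] top [0.5971 0.2057] scene [0.6001 0.2017]
C tri [0.4347 0.3789 0.1131] top [0.4333 0.3766] scene [0.4387 0.3731]
m0 tri [ 0.5377 -0.1054  0.1206] top [ 0.5372 -0.1051] scene [ 0.5395 -0.1086]
mm tri [ 0.4846 -0.1404  0.1204] top [ 0.4837 -0.1405] scene [ 0.4873 -0.1432]
b1 tri [ 0.3688 -0.1061  0.1152] top [ 0.3683 -0.1063] scene [ 0.3713 -0.1083]
p tri [ 0.3575 -0.2007  0.1156] top [ 0.3573 -0.2005] scene [ 0.3595 -0.2026]
b2 tri [ 0.3805 -0.2867  0.1154] top [ 0.3803 -0.2862] scene [ 0.3826 -0.2885]
pm [ 0.5173 -0.1954  0.124 ]
```

```bash
cat >> h.py <<'E'
def tool(target,pos=None):
    s=manip.observe(); Rt=R.from_quat(s["orientation"]).as_matrix(); d=Rt.T@(np.array(target)-(s["eef_pos"] if pos is None else pos)); 
    x=Rt[:,0]; print("t",round(s["time"],2),"pos",np.round(s["eef_pos"],4),"yawx",round(float(np.degrees(np.arctan2(x[1],x[0]))),2),"tilt",round(float(np.degrees(np.arccos(-Rt[2,2]))),2),"F",np.round(s["contact_force"],1),"w",round(s["width"],3),"-> cm",np.round(d*100,2),"rows>=",round(np.linalg.norm(d)/.0417,1)); return d
E
python3 -m crank '{"jaw":[0.4,0.4,0.4,0.4,0.4,0.4,0.4,0.4,0.4,0.4,0.4,0.4,0.4,0.4,0.4],"linear":[[0,0,-0.4],[0,0,-0.4],[0,0,-0.4],[0,0,-0.4],[0,0,-0.4],[0,0,-0.4],[0,0,-0.4],[0,0,-0.4],[0,0,-0.4],[0,0,-0.4],[0,0,-0.4],[0,0,-0.4],[0,0,-0.4],[0,0,-0.4],[0,0,-0.4]],"yaw":[-7.15,-7.15,-7.15,-7.15,-7.15,-7.15,-7.15,-7.15,-7.15,-7.15,-7.15,-7.15,-7.15,-7.15,-7.15]}' 30
python3 - <<'E'
from h import *
tool([.45,-.25,.30]); tool([.594,.291,.30])
E
```

```text
time: 3.3
eef_pos: [0.1622, -0.6552, 0.3018]
orientation: [0.489, 0.873, -0.0, -0.0]
contact_force: [-0.5, 0.1, 0.1]
width: 0.603
t 3.3 pos [ 0.1622 -0.6552  0.3018] yawx 121.5 tilt 0.01 F [-0.5  0.1  0.1] w 0.603 -> cm [19.51 45.72  0.18] rows>= 11.9
t 3.3 pos [ 0.1622 -0.6552  0.3018] yawx 121.5 tilt 0.01 F [-0.5  0.1  0.1] w 0.603 -> cm [58.11 86.26  0.18] rows>= 24.9
```

```bash
python3 -m crank '{"jaw":[0.4,0.4,0.4,0.4,0.4,0.4,0.4,0.4,0.4,0.4,0.4,0.4,0.4,0.4],"linear":[[1.4,3.27,0],[1.4,3.27,0],[1.4,3.27,0],[1.4,3.27,0],[1.4,3.27,0],[1.4,3.27,0],[1.4,3.27,0],[1.4,3.27,0],[1.4,3.27,0],[1.4,3.27,0],[1.4,3.27,0],[1.4,3.27,0],[1.4,3.27,0],[1.4,3.27,0]],"yaw":[0,0,0,0,0,0,0,0,0,0,0,0,0,0]}'
python3 - <<'E'
from h import *
tool([.45,-.25,.30]); tool([.594,.291,.25])
E
```

```text
time: 4.47
eef_pos: [0.4533, -0.2492, 0.302]
orientation: [0.491, 0.871, -0.0, 0.0]
contact_force: [0.8, -0.7, -0.6]
width: 0.596
t 4.47 pos [ 0.4533 -0.2492  0.302 ] yawx 121.14 tilt 0.05 F [ 0.8 -0.7 -0.6] w 0.596 -> cm [ 0.1  -0.32  0.2 ] rows>= 0.1
t 4.47 pos [ 0.4533 -0.2492  0.302 ] yawx 121.14 tilt 0.05 F [ 0.8 -0.7 -0.6] w 0.596 -> cm [38.96 39.98  5.17] rows>= 13.4
```

```bash
python3 -m crank '{"jaw":[0.4,0.4,0.4,0.4,0.4,0.4,0.4,0.4,0.4,0.4,0.4,0.4,0.4,0.4,0.4,0.4],"linear":[[2.6,2.67,0.3],[2.6,2.67,0.3],[2.6,2.67,0.3],[2.6,2.67,0.3],[2.6,2.67,0.3],[2.6,2.67,0.3],[2.6,2.67,0.3],[2.6,2.67,0.3],[2.6,2.67,0.3],[2.6,2.67,0.3],[2.6,2.67,0.3],[2.6,2.67,0.3],[2.6,2.67,0.3],[2.6,2.67,0.3],[2.6,2.67,0.3],[0,0,0]],"yaw":[0,0,0,0,0,0,0,0,0,0,0,0,0,0,0,0]}'
python3 - <<'E'
from h import *
d=tool([.5945,.291,.18])
s=manip.observe(); 
crop("top",110,150,230,240,"g1.png"); crop("scene",250,60,370,200,"g2.png")
p=s["eef_pos"]; Rt=R.from_quat(s["orientation"]).as_matrix()
for c in ("top","scene"): print(c,proj(c,[p+Rt@[0,0,.019]]),proj(c,[p-Rt@[0,0,.061]]),proj(c,[p]))
E
```

```text
time: 5.8
eef_pos: [0.5919, 0.2989, 0.256]
orientation: [0.488, 0.873, 0.002, -0.002]
contact_force: [-1.3, 0.9, 0.5]
width: 0.6
t 5.8 pos [0.5919 0.2989 0.256 ] yawx 121.63 tilt 0.32 F [-1.3  0.9  0.5] w 0.6 -> cm [-0.85 -0.2   7.59] rows>= 1.8
top [[149.03698999 181.48421199]] [[139.4645381  173.47990884]] [[146.88146779 179.68180511]]
scene [[335.60677713 119.37036692]] [[338.34914337  94.16272858]] [[336.24077121 113.54273781]]
```

View pics/g1.png

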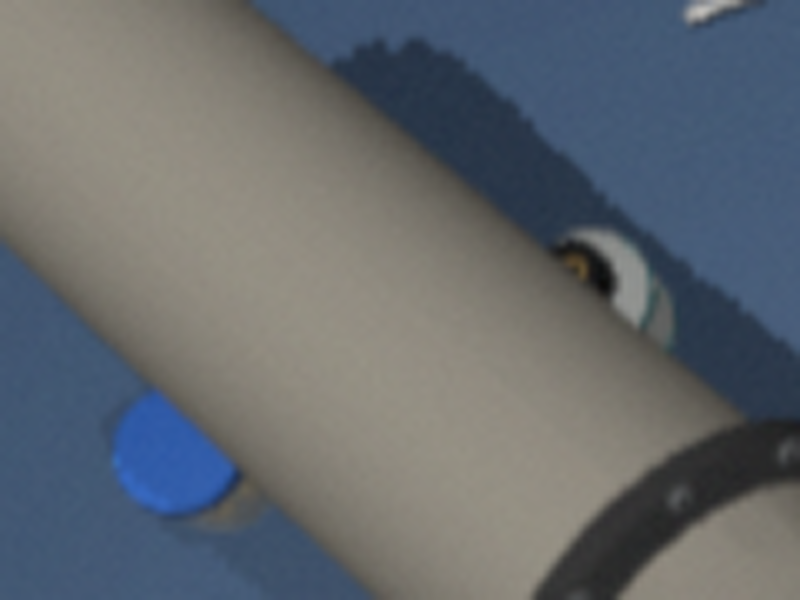

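View pics/g2.png

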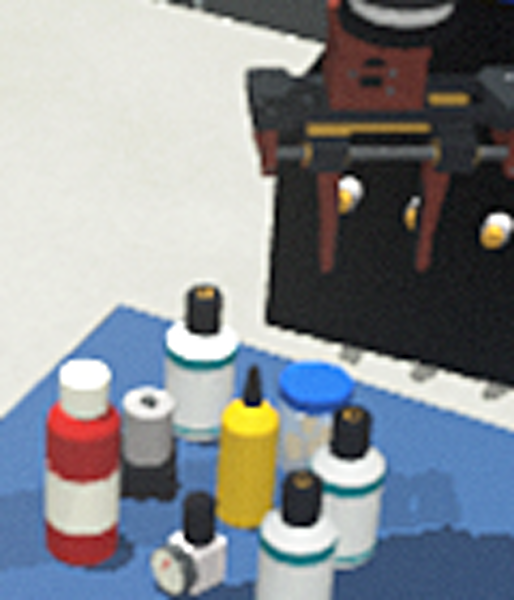

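```bash
python3 - <<'E'
from h import *
d=tool([.5945,.291,.18])
s=manip.observe(); print(s["joint_velocities"].round(3))
im=viewer.read_camera("scene"); u0,v0,u1,v1=310,80,370,140
p=s["eef_pos"]; Rt=R.from_quat(s["orientation"]).as_matrix()
o=.6*.088/2
pts=np.array([p+Rt@[a,sg*o,.019] for sg in(-1,1) for a in (-.01,.01)])
q=proj("scene",pts); print(q, proj("scene",[p+Rt@[0,0,.019]]))
im=cv2.resize(im[v0:v1,u0:u1,::-1],None,fx=10,fy=10,interpolation=cv2.INTER_CUBIC)
for a in q: cv2.circle(im,(int((a[0]-u0+.5)*10),int((a[1]-v0+.5)*10)),3,(0,255,0),-1)
cv2.imwrite("pics/g3.png",im); d=tool([.5945,.291,.18])
E
```

```text
t 5.9 pos [0.5929 0.2924 0.2561] yawx 121.34 tilt 0.07 F [ 0.1 -0.2 -0.4] w 0.6 -> cm [-0.21  0.07  7.61] rows>= 1.8
[ 0.049 -0.026  0.027  0.021  0.002  0.004  0.007]
[[326.05254755 122.43605428]
 [325.30001129 118.63963334]
 [344.76229488 122.37775754]
 [343.8307268  118.58612206]] [[334.98956893 120.50070837]]
t 5.95 pos [0.5935 0.2904 0.2563] yawx 121.19 tilt 0.05 F [-0.3 -0.2 -0.2] w 0.603 -> cm [0.   0.13 7.63] rows>= 1.8
```

View pics/g3.png

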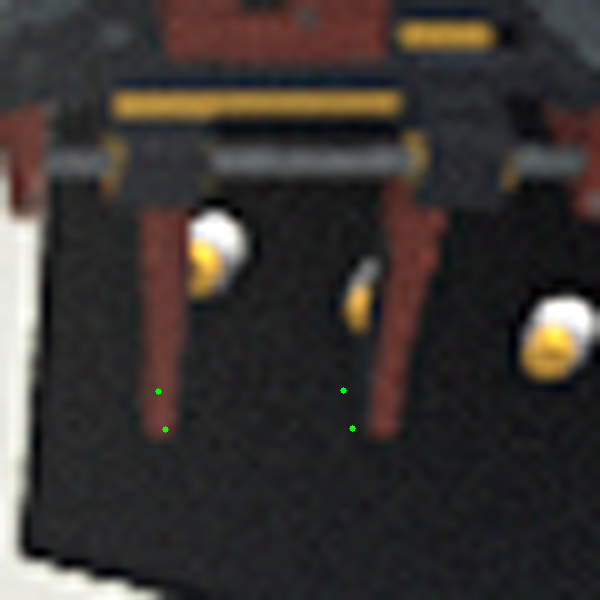

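```bash
python3 - <<'E'
from h import *
for uv,z in [((331.5,156.26),.118),((245.07,226.53),.124)]:
    print(atz("scene",uv,z),atz("scene",np.array(uv)-[1.4,.7],z))
K,Rm,t=cam("scene"); print(Rm)
K,Rm,t=cam("top"); print(Rm)
E
```

```text
[0.59600592 0.2875677  0.118     ] [0.59092888 0.28868324 0.118     ]
[ 0.53948927 -0.10861863  0.124     ] [ 0.53509455 -0.10819623  0.124     ]
[[ 0.86932144  0.33803456 -0.36057298]
 [ 0.49403054 -0.57270551  0.65417293]
 [ 0.01463093 -0.74682061 -0.66486458]]
[[ 0.01177753 -0.983179    0.18226451]
 [-0.99990274 -0.01021818  0.00949215]
 [-0.00747007 -0.18235858 -0.98320372]]
```

```bash
cat >> h.py <<'E'
CASE=None
def fit():
    from scipy.optimize import least_squares
    def C(p): 
        x,y,a=p; c,s=np.cos(a),np.sin(a); return lambda q: np.c_[x+c*q[:,0]-s*q[:,1], y+s*q[:,0]+c*q[:,1], q[:,2]]
    obj=np.array([[0,.0325,.084],[0,-.0325,.084],[-.0325,0,.124],[.0325,-.065,.124],[-.0325,-.065,.124],[-.0325,.065,.006],[.0325,.065,.006],[.0325,0,.006]])
    uv=np.array([(312.2,199),(323.4,219.4),(308.95,212.75),(342.39,220.37),(322.08,232.51),(260+181/5,120+399/5),(260+275/5,120+344/5),(260+327/5,120+437/5)])-.5
    w=np.array([1,1,.6,.6,.6,.8,.8,.8])[:,None]
    r=least_squares(lambda p:((proj("top",C(p)(obj))-uv)*w).ravel(),[.5,-.15,-1.05])
    return r.x,proj("top",C(r.x)(obj))-uv
E
python3 - <<'E'
from h import *
x,r=fit(); print(x,np.degrees(x[2])); print(r.round(2))
E
```

```text
[ 0.55570564 -0.13285145 -1.0375607 ] -59.44784884237466
[[ 0.06 -0.13]
 [ 0.72 -0.72]
 [-0.1  -0.72]
 [-0.54  0.38]
 [-0.95  0.19]
 [-0.36  0.29]
 [-0.36  0.64]
 [ 0.4   0.58]]
```

```bash
python3 -m crank '{"jaw":[0.4,0.4,0.4,0.4,0.4,0.4,1,1,1,1,1],"linear":[[0,0,3],[0,0,3.5],[0,0,3.5],[0,0,2.8],[0,0,1.6],[0,0,0],[0,0,0],[0,0,0],[0,0,0],[0,0,0],[0,0,0]],"yaw":[0,0,0,0,0,0,0,0,0,0,0]}' 30
python3 - <<'E'
from h import *
tool([.6269,-.1289,.30])
E
```

```text
time: 6.87
eef_pos: [0.5941, 0.2907, 0.1144]
orientation: [0.491, 0.871, 0.001, 0.001]
contact_force: [-0.8, -0.7, 6.2]
width: 0.312
t 6.87 pos [0.5941 0.2907 0.1144] yawx 121.15 tilt 0.11 F [-0.8 -0.7  6.2] w 0.312 -> cm [-37.62 -18.86 -18.58] rows>= 11.0
```

```bash
python3 -m crank '{"jaw":[1,1,1,1,1,1,1,1,1,1,1,1,1,1,1,1,1,1,1,1],"linear":[[0,0,-2],[0,0,-4],[0,0,-4],[0,0,-3],[-1.45,-0.73,-0.7],[-2.89,-1.45,-0.7],[-2.89,-1.45,-0.7],[-2.89,-1.45,-0.7],[-2.89,-1.45,-0.7],[-2.89,-1.45,-0.7],[-2.89,-1.45,0],[-2.89,-1.45,0],[-2.89,-1.45,0],[-2.89,-1.45,0],[-2.89,-1.45,0],[-2.89,-1.45,0],[-2.89,-1.45,0],[-1.45,-0.73,0],[0,0,0],[0,0,0]],"yaw":[0,0,0,0,0,0,0,0,0,0,0,0,0,0,0,0,0,0,0,0]}' 40
python3 - <<'E'
from h import *
tool([.6269,-.1289,.122])
crop("scene",160,100,320,220,"p1.png")
tool([.6269,-.1289,.122])
E
```

```text
time: 8.53
eef_pos: [0.6262, -0.13, 0.2843]
orientation: [0.492, 0.87, -0.0, -0.0]
contact_force: [-0.7, 0.6, -3.1]
width: 0.309
t 8.53 pos [ 0.6262 -0.13    0.2843] yawx 121.02 tilt 0.04 F [-0.7  0.6 -3.1] w 0.309 -> cm [ 0.05  0.12 16.23] rows>= 3.9
t 8.58 pos [ 0.6264 -0.128   0.2846] yawx 121.18 tilt 0.05 F [-0.   0.6 -2.6] w 0.31 -> cm [-0.12 -0.   16.26] rows>= 3.9
```

View pics/p1.png

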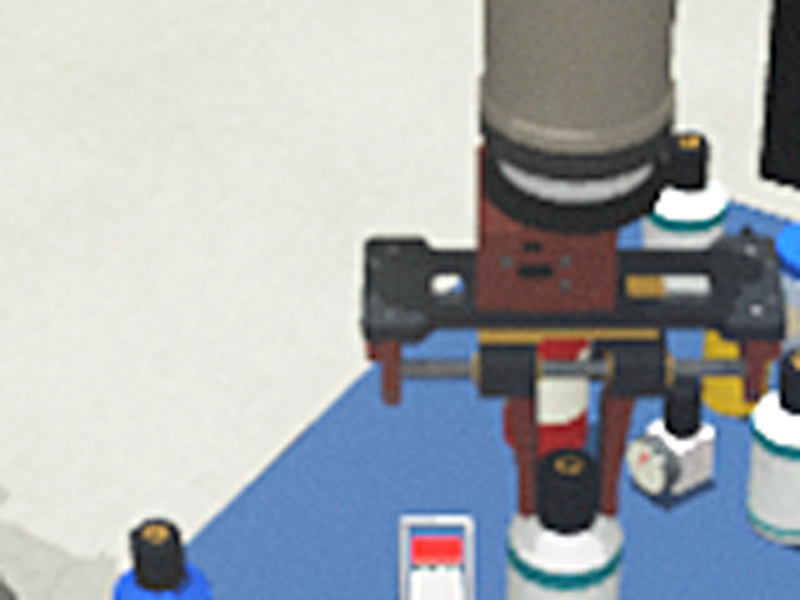

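```bash
python3 - <<'E'
from h import *
print(proj("scene",[[.6264,-.128,.2882]])+[1.4,.7], atz("scene",(273.1-1.4,192.1-.7),.2882))
E
```

```text
[[273.9345843  191.80669585]] [ 0.62530526 -0.12985533  0.2882    ]
```

```bash
python3 -m crank '{"jaw":[1,1,1,1,1,1,1,1,1],"linear":[[0,0,2],[0,0,3.5],[0,0,3.5],[0,0,2],[0,0,1.5],[0,0,1.5],[0,0,1.5],[0,0,0.5],[0,0,0]],"yaw":[0,0,0,0,0,0,0,0,0]}'
python3 - <<'E'
from h import *
tool([.6269,-.1289,.120])
E
```

```text
time: 9.33
eef_pos: [0.6262, -0.1285, 0.1237]
orientation: [0.491, 0.871, -0.0, -0.001]
contact_force: [0.5, -0.6, -1.5]
width: 0.309
t 9.33 pos [ 0.6262 -0.1285  0.1237] yawx 121.19 tilt 0.08 F [ 0.5 -0.6 -1.5] w 0.309 -> cm [-0.07  0.04  0.37] rows>= 0.1
```

```bash
python3 -m crank '{"jaw":[1,1,1],"linear":[[0,0,0.2],[0,0,0.15],[0,0,0]],"yaw":[0,0,0]}'; python3 -m crank '{"jaw":[0.45,0.45,0.45,0.45],"linear":[[0,0,0],[0,0,0],[0,0,0],[0,0,0]],"yaw":[0,0,0,0]}'
python3 - <<'E'
from h import *
tool([.6269,-.1289,.120])
E
```

```text
time: 9.58
eef_pos: [0.6271, -0.1289, 0.1219]
orientation: [0.491, 0.871, 0.0, 0.001]
contact_force: [-0.1, 0.0, -3.6]
width: 0.314
time: 9.92
eef_pos: [0.627, -0.1288, 0.1217]
orientation: [0.491, 0.871, 0.0, 0.001]
contact_force: [0.2, -0.3, 0.2]
width: 0.536
t 9.92 pos [ 0.627  -0.1288  0.1217] yawx 121.16 tilt 0.06 F [ 0.2 -0.3  0.2] w 0.536 -> cm [ 0.   -0.02  0.17] rows>= 0.0
```

```bash
python3 -m crank '{"jaw":[0.4,0.4,0.4,0.4,0.4,0.4,0.4,0.4,0.4,0.4,0.4,0.4,0.4,0.4],"linear":[[0,0,-3.5],[0,0,-4],[0,0,-3.5],[3.35,1.62,0],[3.35,1.62,0],[3.35,1.62,0],[3.35,1.62,0],[3.35,1.62,0],[3.35,1.62,0],[3.35,1.62,0],[3.35,1.62,0],[3.35,1.62,0],[0,0,0],[0,0,0]],"yaw":[0,0,0,0,0,0,0,0,0,0,0,0,0,0]}'
python3 - <<'E'
from h import *
tool([.5959,.2043,.1125])
print([b for b in brass("top") if b[0]>100 and b[1]>150])
tool([.5959,.2043,.1125])
E
```

```text
time: 11.08
eef_pos: [0.5943, 0.2082, 0.2317]
orientation: [0.489, 0.872, 0.001, -0.0]
contact_force: [-0.1, -0.4, -0.4]
width: 0.6
t 11.08 pos [0.5943 0.2082 0.2317] yawx 121.48 tilt 0.09 F [-0.1 -0.4 -0.4] w 0.6 -> cm [-0.42 -0.08 11.92] rows>= 2.9
[(np.float64(317.1), np.float64(180.31), 17), (np.float64(308.47), np.float64(212.25), 18), (np.float64(341.9), np.float64(219.87), 18), (np.float64(321.59), np.float64(232.02), 15), (np.float64(404.31), np.float64(245.44), 8), (np.float64(129.15), np.float64(248.85), 17), (np.float64(403.27), np.float64(248.89), 8), (np.float64(403.57), np.float64(247.87), 2), (np.float64(376.48), np.float64(271.58), 15), (np.float64(308.72), np.float64(275.37), 2), (np.float64(344.28), np.float64(279.98), 14)]
t 11.13 pos [0.5952 0.2054 0.2313] yawx 121.27 tilt 0.02 F [ 0.6 -1.   0.2] w 0.606 -> cm [-0.13  0.   11.88] rows>= 2.8
```

```bash
python3 -m crank '{"jaw":[0.4,0.4,0.4,0.4,0.4,1,1,1,1,1],"linear":[[0,0,2.5],[0,0,3.5],[0,0,3.3],[0,0,2],[0,0,0.4],[0,0,0],[0,0,0],[0,0,0],[0,0,0],[0,0,0]],"yaw":[0,0,0,0,0,0,0,0,0,0]}' 40
python3 - <<'E'
from h import *
tool([.5937,-.0731,.30]); print(atz("top",(317.1,180.31),.124))
E
```

```text
time: 11.97
eef_pos: [0.5963, 0.2049, 0.1159]
orientation: [0.491, 0.871, 0.001, 0.001]
contact_force: [-1.1, -0.8, 4.6]
width: 0.31
t 11.97 pos [0.5963 0.2049 0.1159] yawx 121.14 tilt 0.14 F [-1.1 -0.8  4.6] w 0.31 -> cm [-23.67 -14.55 -18.43] rows>= 8.0
[ 0.6263046  -0.12872404  0.124     ]
```

```bash
python3 -m crank '{"jaw":[1,1,1,1,1,1,1,1,1,1,1,1,1,1],"linear":[[0,0,-2],[0,0,-4],[0,0,-4],[-1.51,-0.89,-1],[-2.95,-1.8,-1],[-2.95,-1.8,-1],[-2.95,-1.8,-1],[-2.95,-1.8,0],[-2.95,-1.8,0],[-2.95,-1.8,0],[-2.95,-1.8,0],[-1.45,-0.9,0],[0,0,0],[0,0,0]],"yaw":[0,0,0,0,0,0,0,0,0,0,0,0,0,0]}' 40
python3 - <<'E'
from h import *
tool([.5952,-.0716,.125])
E
```

```text
time: 13.13
eef_pos: [0.5942, -0.0731, 0.2543]
orientation: [0.492, 0.87, -0.0, 0.0]
contact_force: [0.0, 0.9, -2.6]
width: 0.306
t 13.13 pos [ 0.5942 -0.0731  0.2543] yawx 121.01 tilt 0.01 F [ 0.   0.9 -2.6] w 0.306 -> cm [ 0.07  0.17 12.93] rows>= 3.1
```

```bash
python3 -m crank '{"jaw":[1,1,1,1,1,1,1,1],"linear":[[0,0,2],[0,0,3],[0,0,2.4],[0,0,2],[0,0,1.5],[0,0,1.5],[0,0,0.5],[0,0,0]],"yaw":[0,0,0,0,0,0,0,0]}'
python3 - <<'E'
from h import *
tool([.5952,-.0716,.1225])
E
```

```text
time: 13.8
eef_pos: [0.5936, -0.07, 0.1242]
orientation: [0.49, 0.872, -0.0, -0.001]
contact_force: [-0.5, -0.6, -2.1]
width: 0.309
t 13.8 pos [ 0.5936 -0.07    0.1242] yawx 121.3 tilt 0.13 F [-0.5 -0.6 -2.1] w 0.309 -> cm [-0.21  0.05  0.17] rows>= 0.1
```

```bash
python3 -m crank '{"jaw":[1,1,0.45,0.45,0.45,0.45],"linear":[[0,0,0.15],[0,0,0],[0,0,0],[0,0,0],[0,0,0],[0,0,0]],"yaw":[0,0,0,0,0,0]}'
python3 - <<'E'
from h import *
tool([.4338,.3766,.25])
E
```

```text
time: 14.3
eef_pos: [0.5948, -0.0719, 0.1243]
orientation: [0.491, 0.871, 0.0, 0.001]
contact_force: [-0.1, -1.3, -0.2]
width: 0.542
t 14.3 pos [ 0.5948 -0.0719  0.1243] yawx 121.15 tilt 0.06 F [-0.1 -1.3 -0.2] w 0.542 -> cm [ 46.71   9.44 -12.6 ] rows>= 11.8
```

```bash
python3 -m crank '{"jaw":[0.4,0.4,0.4,0.4,0.4,0.4,0.4,0.4,0.4,0.4,0.4,0.4,0.4,0.4,0.4,0.4,0.4,0.4],"linear":[[0,0,-3],[0,0,-4],[0,0,-3.5],[3.59,0.73,-1],[3.59,0.73,-1],[3.59,0.73,0],[3.59,0.73,0],[3.59,0.73,0],[3.59,0.73,0],[3.59,0.73,0],[3.59,0.73,0],[3.59,0.73,0],[3.59,0.73,0],[3.59,0.73,0],[3.59,0.73,0],[3.59,0.73,0],[0,0,0],[0,0,0]],"yaw":[0,0,0,0,0,0,0,0,0,0,0,0,0,0,0,0,0,0]}'
python3 - <<'E'
from h import *
tool([.4338,.3766,.1125])
b=[b[:2] for b in brass("top") if 280<b[0]<360 and b[1]>150];print(b,[atz("top",q,.124)[:2].round(4) for q in b])
tool([.4338,.3766,.1125])
E
```

```text
time: 15.8
eef_pos: [0.4324, 0.3791, 0.249]
orientation: [0.489, 0.872, 0.001, -0.0]
contact_force: [0.9, -0.2, -0.1]
width: 0.601
t 15.8 pos [0.4324 0.3791 0.249 ] yawx 121.46 tilt 0.08 F [ 0.9 -0.2 -0.1] w 0.601 -> cm [-0.3  -0.02 13.65] rows>= 3.3
[(np.float64(317.09), np.float64(180.32)), (np.float64(295.76), np.float64(190.97)), (np.float64(308.44), np.float64(212.25)), (np.float64(341.91), np.float64(219.87)), (np.float64(321.58), np.float64(232.01)), (np.float64(308.69), np.float64(275.36)), (np.float64(344.27), np.float64(279.97))] [array([ 0.6263, -0.1287]), array([ 0.5958, -0.0704]), array([ 0.5372, -0.1051]), array([ 0.5173, -0.1954]), array([ 0.4837, -0.1405]), array([ 0.3681, -0.106 ]), array([ 0.3571, -0.1998])]
t 15.85 pos [0.4338 0.377  0.2487] yawx 121.26 tilt 0.01 F [ 0.5 -0.4 -0.3] w 0.602 -> cm [-0.03 -0.02 13.62] rows>= 3.3
```

```bash
python3 -m crank '{"jaw":[0.4,0.4,0.4,0.4,0.4,0.4,1,1,1,1,1],"linear":[[0,0,2.5],[0,0,3.5],[0,0,3.5],[0,0,2.5],[0,0,1.2],[0,0,0.3],[0,0,0],[0,0,0],[0,0,0],[0,0,0],[0,0,0]],"yaw":[0,0,0,0,0,0,0,0,0,0,0]}' 40
python3 - <<'E'
from h import *
tool([.5726,-.1607,.30])
E
```

```text
time: 16.77
eef_pos: [0.4346, 0.3772, 0.115]
orientation: [0.491, 0.871, 0.001, 0.0]
contact_force: [-0.7, 0.3, 4.2]
width: 0.308
t 16.77 pos [0.4346 0.3772 0.115 ] yawx 121.16 tilt 0.12 F [-0.7  0.3  4.2] w 0.308 -> cm [-53.16 -15.98 -18.54] rows>= 14.0
```

```bash
python3 -m crank '{"jaw":[1,1,1,1,1,1,1,1,1,1,1,1,1,1,1,1,1,1,1,1],"linear":[[0,0,-2],[0,0,-4],[0,0,-4],[0,0,-4],[-1.77,-0.53,-1],[-3.54,-1.07,-1],[-3.54,-1.07,-1],[-3.54,-1.07,-1],[-3.54,-1.07,0],[-3.54,-1.07,0],[-3.54,-1.07,0],[-3.54,-1.07,0],[-3.54,-1.07,0],[-3.54,-1.07,0],[-3.54,-1.07,0],[-3.54,-1.07,0],[-3.54,-1.07,0],[-3.54,-1.07,0],[-3.54,-1.07,0],[-1.77,-0.53,0]],"yaw":[0,0,0,0,0,0,0,0,0,0,0,0,0,0,0,0,0,0,0,0]}' 40
python3 -m crank '{"jaw":[1,1,1],"linear":[[0,0,0],[0,0,0],[0,0,0]],"yaw":[0,0,0]}'
python3 - <<'E'
from h import *
tool([.5726,-.1607,.124])
E
```

```text
time: 18.43
eef_pos: [0.5715, -0.1667, 0.2932]
orientation: [0.494, 0.87, -0.001, 0.0]
contact_force: [-0.1, -0.7, -1.7]
width: 0.309
time: 18.68
eef_pos: [0.5714, -0.1594, 0.2936]
orientation: [0.491, 0.871, 0.0, -0.0]
contact_force: [0.6, 0.2, -2.4]
width: 0.308
t 18.68 pos [ 0.5714 -0.1594  0.2936] yawx 121.24 tilt 0.06 F [ 0.6  0.2 -2.4] w 0.308 -> cm [-0.19  0.03 16.96] rows>= 4.1
```

```bash
python3 -m crank '{"jaw":[1,1,1,1,1,1,1,1,1],"linear":[[-0.15,0,2],[0,0,4],[0,0,3.5],[0,0,2.4],[0,0,1.5],[0,0,1.5],[0,0,1.5],[0,0,0.5],[0,0,0]],"yaw":[0,0,0,0,0,0,0,0,0]}'
python3 - <<'E'
from h import *
tool([.5726,-.1607,.1225])
E
```

```text
time: 19.43
eef_pos: [0.5716, -0.1604, 0.1238]
orientation: [0.49, 0.872, -0.0, -0.001]
contact_force: [0.3, 0.0, -1.7]
width: 0.31
t 19.43 pos [ 0.5716 -0.1604  0.1238] yawx 121.29 tilt 0.13 F [ 0.3  0.  -1.7] w 0.31 -> cm [-0.08  0.08  0.13] rows>= 0.0
```

Release, rise, and look.

```bash
python3 -m crank '{"jaw":[1,1,0.45,0.45,0.45,0.45],"linear":[[0,0,0.15],[0,0,0],[0,0,0],[0,0,0],[0,0,0],[0,0,0]],"yaw":[0,0,0,0,0,0]}'
python3 -m crank '{"jaw":[0.45,0.45,0.45,0.45,0.45,0.45,0.45],"linear":[[0,0,-3],[0,0,-4],[0,0,-4],[0,0,-4],[0,0,-3],[0,0,0],[0,0,0]],"yaw":[0,0,0,0,0,0,0]}'
python3 - <<'E'
from h import *
tool([.5726,-.1607,.1225])
crop("scene",160,130,320,290,"q1.png")
crop("top",240,120,420,260,"q2.png")
E
```

```text
time: 19.93
eef_pos: [0.5729, -0.1622, 0.1239]
orientation: [0.491, 0.871, 0.0, 0.001]
contact_force: [-0.6, 0.6, -0.6]
width: 0.542
time: 20.52
eef_pos: [0.5734, -0.1621, 0.3054]
orientation: [0.491, 0.871, 0.0, 0.002]
contact_force: [-0.3, -0.0, 0.2]
width: 0.55
t 20.52 pos [ 0.5734 -0.1621  0.3054] yawx 121.15 tilt 0.26 F [-0.3 -0.   0.2] w 0.55 -> cm [ 0.23 -0.05 18.29] rows>= 4.4
```

View pics/q1.png

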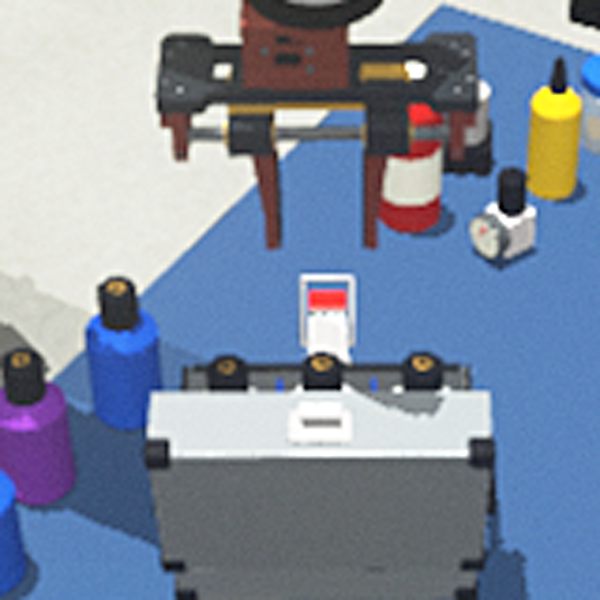

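View pics/q2.png

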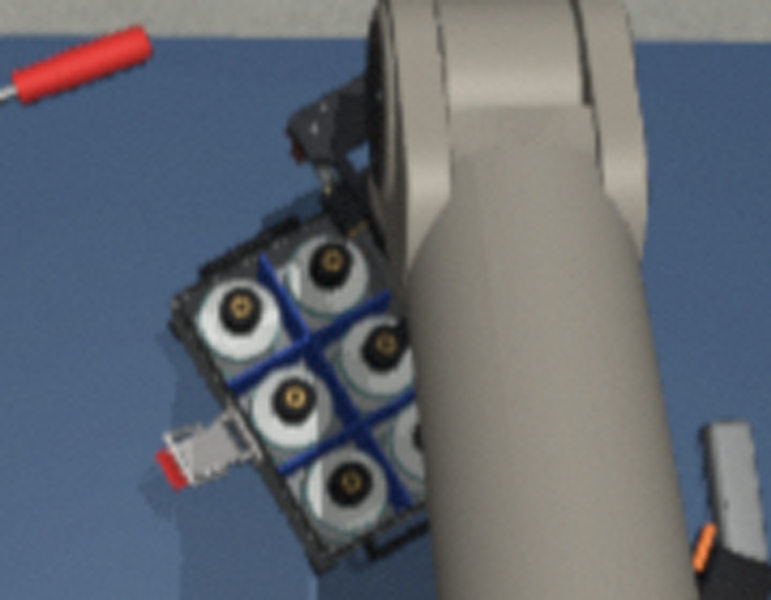

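```bash
python3 -m crank '{"jaw":[1,1,1,1,1,1,1,1,1,1,1],"linear":[[-2,0,0],[-3,0,0],[-3,0,0],[-3,0,0],[-2.3,0,0],[0,0,0],[0,0,2.5],[0,0,3],[0,0,2.5],[0,0,1.6],[0,0,0]],"yaw":[0,0,0,0,0,0,0,0,0,0,0]}' 40
cat >> h.py <<'E'
CO=np.array([.556,-.1328]); CA=np.radians(-59.0)
def tocase(p):
    c,s=np.cos(CA),np.sin(CA); d=np.array(p[:2])-CO; return np.array([c*d[0]+s*d[1],-s*d[0]+c*d[1],p[2]])
def toworld(q):
    c,s=np.cos(CA),np.sin(CA); return np.array([CO[0]+c*q[0]-s*q[1],CO[1]+s*q[0]+c*q[1],q[2]])
def st():
    s=manip.observe(); print("t",round(s["time"],2),"case",(tocase(s["eef_pos"])*1000).round(1),"F",s["contact_force"].round(1),"w",round(s["width"],3))
def lidpt(r,h,th): return np.array([67.5-r*np.cos(th)+h*np.sin(th),91+r*np.sin(th)+h*np.cos(th)])
E
python3 - <<'E'
from h import *
st()
crop("scene",160,130,320,290,"q3.png")
for th in (1.77,1.5,1.3,1.1,.9,.7,.5,.3,.1,.02): print(th,lidpt(135,45,th).round(1),lidpt(115,45,th).round(1))
E
```

```text
time: 21.53
eef_pos: [0.6378, -0.2745, 0.2009]
orientation: [0.491, 0.871, -0.001, -0.005]
contact_force: [-1.0, -0.0, 0.2]
width: 0.002
t 21.53 case [163.6  -2.9 200.9] F [-1.  -0.   0.2] w 0.002
1.77 [138.3 214.4] [134.4 194.8]
1.5 [102.8 228.8] [104.3 208.9]
1.3 [ 74.7 233.1] [ 80.1 213.8]
1.1 [ 46.4 231.7] [ 55.4 213.9]
0.9 [ 18.8 224.7] [ 31.3 209.1]
0.7 [ -6.8 212.4] [  8.5 199.5]
0.5 [-29.4 195.2] [-11.8 185.6]
0.3 [-48.2 173.9] [-29.1 168. ]
0.1 [-62.3 149.3] [-42.4 147.3]
0.02 [-66.6 138.7] [-46.6 138.3]
```

View pics/q3.png

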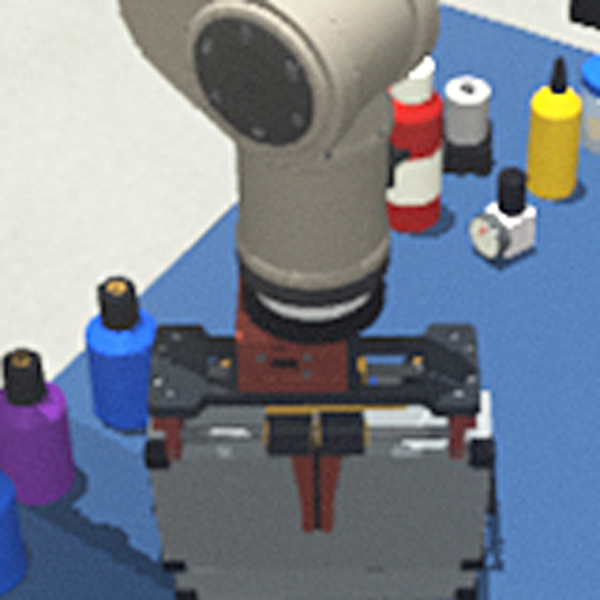

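```bash
python3 -m crank '{"jaw":[1,1,1,1,1,1,1,1,1,1,1],"linear":[[1,0,0],[1.7,0,0],[1.7,0,0],[1.7,0,0],[1.7,0,0],[1.7,0,0],[1.7,0,0],[1.7,0,0],[1.7,0,0],[1.3,0,0],[0,0,0]],"yaw":[0,0,0,0,0,0,0,0,0,0,0]}'
python3 - <<'E'
from h import *
st()
crop("scene",160,130,320,290,"q4.png"); crop("top",240,120,420,260,"q5.png")
E
```

```text
time: 22.5
eef_pos: [0.5584, -0.1366, 0.2088]
orientation: [0.49, 0.872, 0.0, 0.001]
contact_force: [0.3, 0.0, -0.4]
width: 0.008
t 22.5 case [4.500e+00 1.000e-01 2.088e+02] F [ 0.3  0.  -0.4] w 0.008
```

View pics/q4.png

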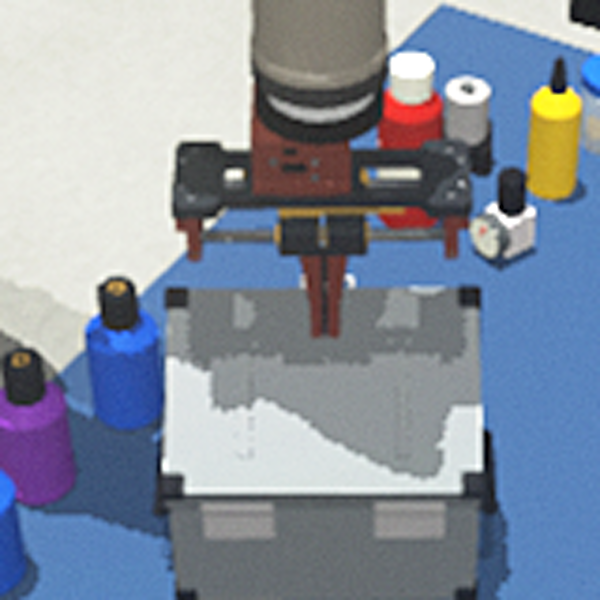

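View pics/q5.png

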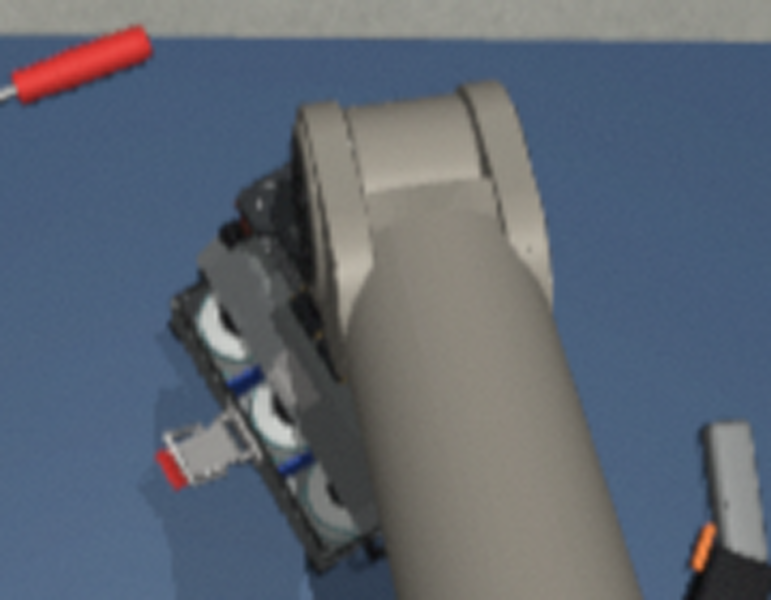

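```bash
python3 -m crank '{"jaw":[1,1,1,1,1,1,1],"linear":[[0.8,0,1.2],[0.8,0,1.2],[0.65,0,1.0],[0.65,0,1.0],[0.3,0,0.6],[0,0,0.2],[0,0,0]],"yaw":[0,0,0,0,0,0,0]}'
python3 - <<'E'
from h import *
st()
crop("scene",160,130,320,290,"q6.png")
E
```

```text
time: 23.18
eef_pos: [0.5423, -0.1123, 0.1565]
orientation: [0.491, 0.871, -0.001, -0.0]
contact_force: [-5.9, 1.2, 17.3]
width: 0.004
t 23.18 case [-24.6  -1.2 156.5] F [-5.9  1.2 17.3] w 0.004
```

View pics/q6.png

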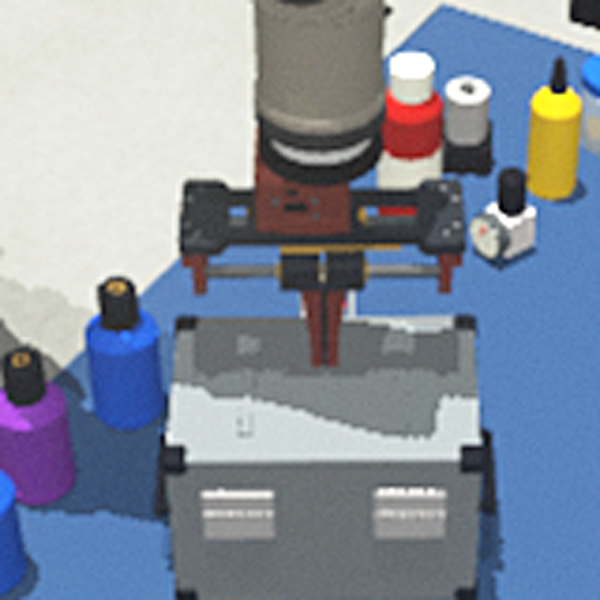

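```bash
python3 -m crank '{"jaw":[1,1,1,1,1,1,1,1,1],"linear":[[0,0,-2.5],[0,0,-3],[2.5,0,0],[3.5,0,0],[3.5,0,0],[2.3,0,0],[0,0,0],[0,0,0],[0,0,0]],"yaw":[0,0,0,0,0,0,0,0,0]}'
python3 - <<'E'
from h import *
st()
crop("scene",200,160,300,235,"r1.png");crop("top",240,130,380,250,"r2.png")
for n in("bail_bar","lever_tip","keeper","lid_edge"):
    a,b=finder.landmark_of("scene",n),finder.landmark_of("top",n); print(n,[d["uv"] for d in a[:1]],[d["uv"] for d in b[:1]])
    if a and b: print((tocase(tri(np.array(a[0]["uv"])-[1.4,.7],b[0]["uv"]))*1000).round(1))
E
```

```text
time: 23.98
eef_pos: [0.4816, -0.0125, 0.21]
orientation: [0.492, 0.871, -0.0, 0.0]
contact_force: [0.4, -0.6, -0.4]
width: 0.003
t 23.98 case [-141.4   -1.8  210. ] F [ 0.4 -0.6 -0.4] w 0.003
bail_bar [[245.8, 202.1]] []
lever_tip [[248.0, 211.9]] []
keeper [[247.8, 220.3]] [[294.4, 217.7]]
[-72.1   3.7 109.4]
lid_edge [[247.1, 212.6]] [[297.0, 216.9]]
[-68.1   0.4 139. ]
```

View pics/r1.png

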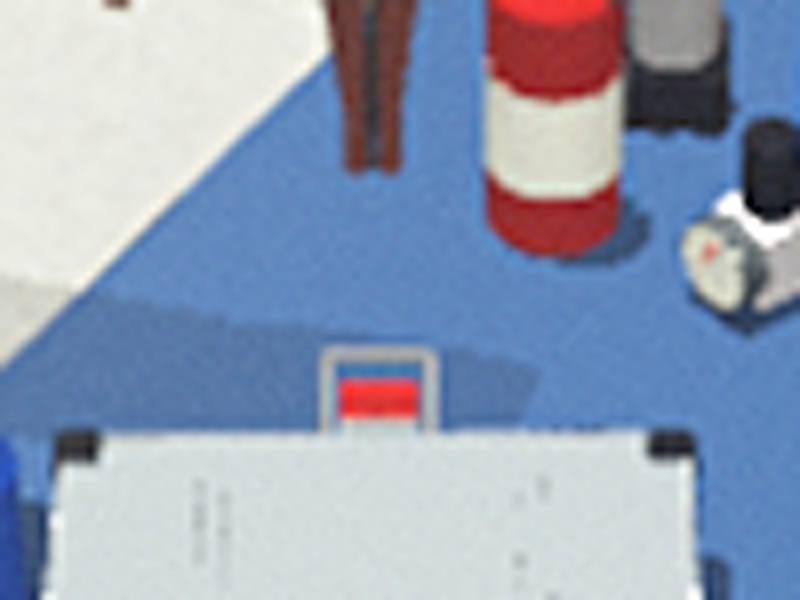

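View pics/r2.png

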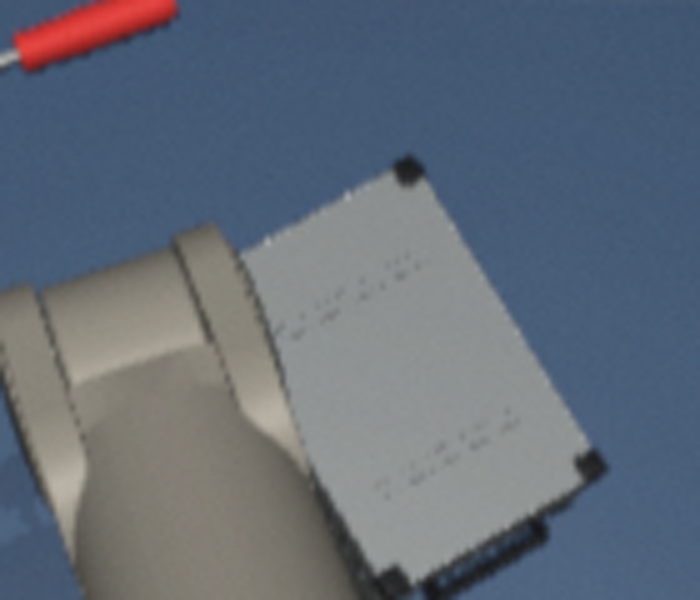

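```bash
python3 -m crank '{"jaw":[1,1,1,1,1],"linear":[[0,0.15,2.5],[0,0,2.8],[0,0,1.5],[0,0,0.3],[0,0,0]],"yaw":[0,0,0,0,0]}'
python3 - <<'E'
from h import *
st()
crop("scene",200,160,300,235,"r3.png")
E
```

```text
time: 24.9
eef_pos: [0.482, -0.0106, 0.1385]
orientation: [0.491, 0.871, -0.0, -0.001]
contact_force: [-0.8, 0.5, 0.2]
width: 0.005
t 24.9 case [-142.9   -0.5  138.5] F [-0.8  0.5  0.2] w 0.005
```

View pics/r3.png

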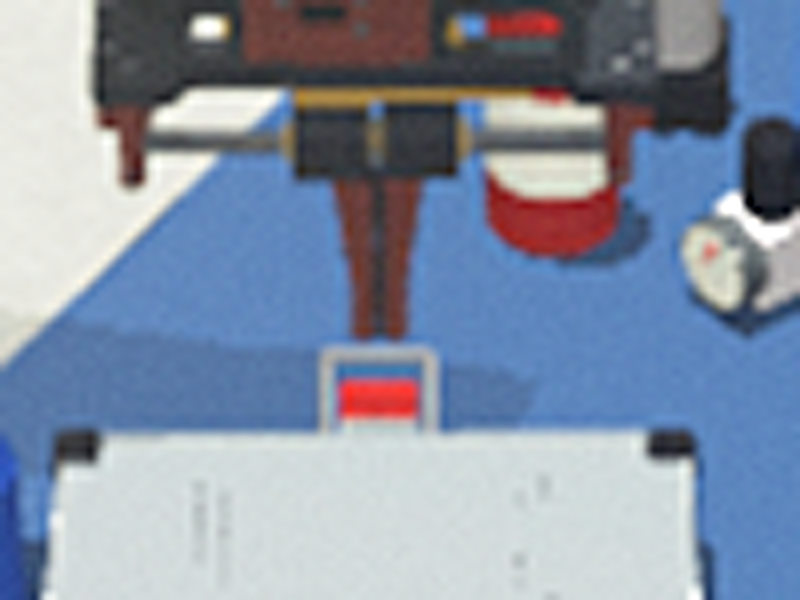

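```bash
python3 -m crank '{"jaw":[1,1,1,1,1,1,1,1,1],"linear":[[-0.5,0,0],[-0.8,0,0],[-0.8,0,0],[-0.8,0,0],[-0.8,0,0],[-0.7,0,0],[-0.4,0,0],[0,0,0],[0,0,0]],"yaw":[0,0,0,0,0,0,0,0,0]}'
python3 - <<'E'
from h import *
st()
crop("scene",200,160,300,235,"r4.png")
E
```

```text
time: 25.7
eef_pos: [0.5074, -0.0519, 0.139]
orientation: [0.491, 0.871, 0.0, -0.0]
contact_force: [-0.1, -1.0, -0.7]
width: 0.007
t 25.7 case [-94.4   0.  139. ] F [-0.1 -1.  -0.7] w 0.007
```

View pics/r4.png

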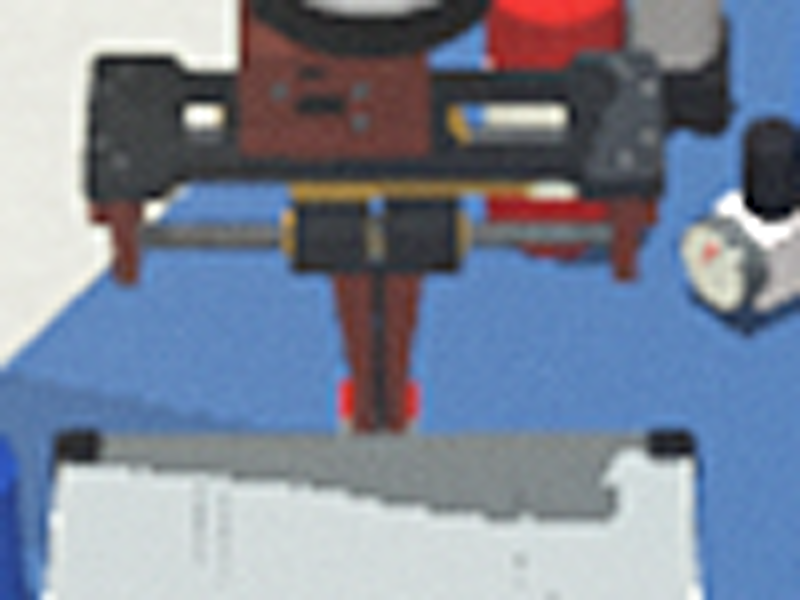

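```bash
python3 -m crank '{"jaw":[1,1,1,1,1,1,1,1],"linear":[[1,0,0],[1.3,0,0],[0,0,0],[0,0,1],[0,0,1.2],[0,0,1.2],[0,0,1.2],[0,0,0]],"yaw":[0,0,0,0,0,0,0,0]}'
python3 - <<'E'
from h import *
st()
crop("scene",200,160,300,235,"r5.png")
E
```

```text
time: 26.42
eef_pos: [0.4938, -0.0325, 0.0902]
orientation: [0.491, 0.871, -0.001, -0.002]
contact_force: [0.0, -0.6, 0.2]
width: 0.005
t 26.42 case [-118.    -1.6   90.2] F [ 0.  -0.6  0.2] w 0.005
```

View pics/r5.png

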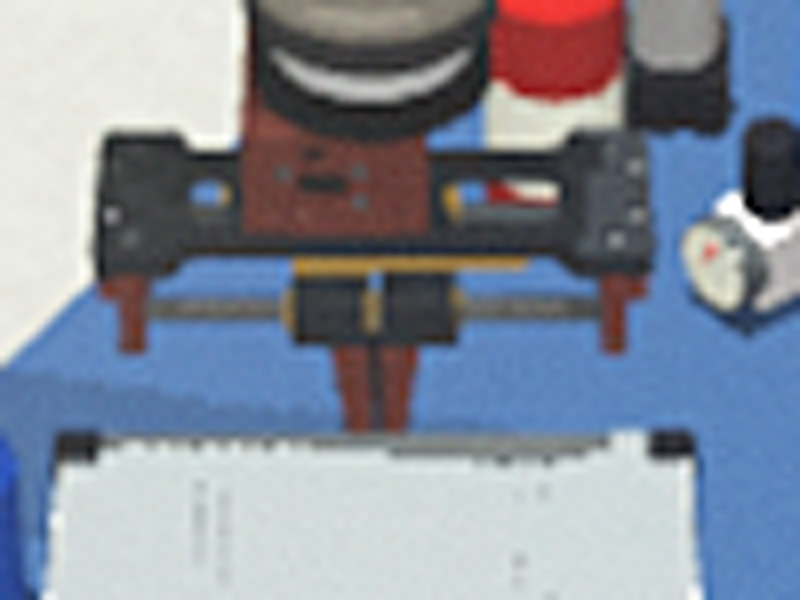

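```bash
python3 -m crank '{"jaw":[1,1,1,1,1,1,1],"linear":[[0,0.1,0.4],[0,0,0.4],[-0.5,0,0],[-0.5,0,0],[-0.3,0,0],[0,0,0],[0,0,0]],"yaw":[0,0,0,0,0,0,0]}'
python3 - <<'E'
from h import *
st()
crop("scene",200,160,300,235,"r6.png")
E
```

```text
time: 27.05
eef_pos: [0.503, -0.0422, 0.0853]
orientation: [0.491, 0.871, 0.0, -0.0]
contact_force: [-2.2, 4.0, 1.2]
width: 0.009
t 27.05 case [-105.     1.2   85.3] F [-2.2  4.   1.2] w 0.009
```

View pics/r6.png

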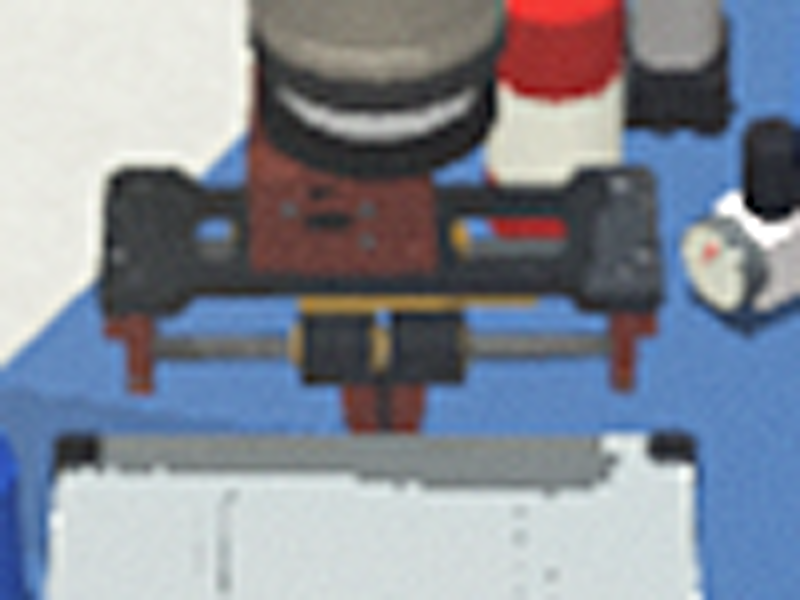

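```bash
python3 -m crank '{"jaw":[1,1,1,1],"linear":[[-0.4,0,0],[-0.4,0,0],[0,0,0],[0,0,0]],"yaw":[0,0,0,0]}'
python3 - <<'E'
from h import *
st()
E
python3 -m crank '{"jaw":[1,1,1,1],"linear":[[-0.3,0,0],[-0.3,0,0],[0,0,0],[0,0,0]],"yaw":[0,0,0,0]}'
python3 - <<'E'
from h import *
st()
crop("scene",200,160,300,235,"r7.png")
E
```

```text
time: 27.43
eef_pos: [0.5067, -0.049, 0.0849]
orientation: [0.491, 0.871, 0.0, -0.001]
contact_force: [-3.2, 4.8, -0.4]
width: 0.004
t 27.43 case [-97.2   0.9  84.9] F [-3.2  4.8 -0.4] w 0.004
time: 27.77
eef_pos: [0.5109, -0.0557, 0.0853]
orientation: [0.492, 0.871, -0.0, 0.001]
contact_force: [-0.0, 0.5, 0.7]
width: 0.0
t 27.77 case [-89.3   1.   85.3] F [-0.   0.5  0.7] w 0.0
```

View pics/r7.png

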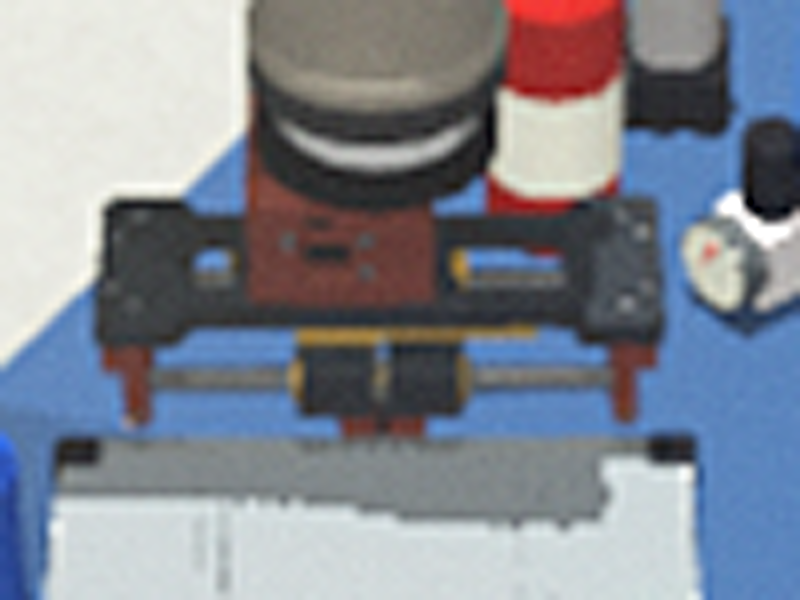

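```bash
python3 -m crank '{"jaw":[1,1,1,1],"linear":[[-0.1,0,0],[-0.1,0,0],[0,0,0],[0,0,0]],"yaw":[0,0,0,0]}'
python3 - <<'E'
from h import *
st()
E
python3 -m crank '{"jaw":[1,1,1,1,1,1,1,1,1,1,1,1,1],"linear":[[2,0,0],[2.5,0,0],[2.5,0,0],[0,0,-3],[0,0,-4],[0,0,-4],[3,-2.5,-2],[3,-2.5,0],[3,-2.5,0],[3,-2.5,0],[3,-2.5,0],[0,0,0],[0,0,0]],"yaw":[0,0,0,0,0,0,0,0,0,0,0,0,0]}'
python3 - <<'E'
from h import *
st()
crop("scene",180,160,320,265,"u1.png");crop("top",240,130,400,250,"u2.png")
for n in("bail_bar","lever_tip","keeper","lid_edge"):
    a,b=finder.landmark_of("scene",n),finder.landmark_of("top",n); print(n,[d["uv"] for d in a[:1]],[(d["uv"],d["score"]) for d in b[:2]])
    if a and b: print((tocase(tri(np.array(a[0]["uv"])-[1.4,.7],b[0]["uv"]))*1000).round(1))
for n,q in (("bar/keeper",[-.074,0,.112]),("tip",[-.0795,0,.03]),("edge",[-.0675,0,.136]),("bar2",[-.08,0,.112])): print(n,proj("top",[toworld(np.array(q))]))
E
```

```text
time: 28.15
eef_pos: [0.5111, -0.0557, 0.0853]
orientation: [0.491, 0.871, 0.0, -0.0]
contact_force: [-3.3, 4.0, 3.3]
width: 0.008
t 28.15 case [-89.2   1.2  85.3] F [-3.3  4.   3.3] w 0.008
time: 29.23
eef_pos: [0.2921, 0.0658, 0.2147]
orientation: [0.491, 0.871, -0.001, 0.003]
contact_force: [1.5, 0.2, 0.4]
width: 0.009
t 29.23 case [-306.1 -123.9  214.7] F [1.5 0.2 0.4] w 0.009
bail_bar [] [([291.9, 222.9], 0.53), ([296.1, 219.3], 0.38)]
lever_tip [] [([292.0, 222.9], 0.52)]
keeper [[246.2, 219.7]] [([295.1, 217.7], 0.81)]
[-70.6   1.  113.1]
lid_edge [[247.5, 211.8]] [([298.1, 215.2], 0.68)]
[-63.9   1.8 145.4]
bar/keeper [[295.10219315 219.8436479 ]]
tip [[292.8716243  225.08527137]]
edge [[297.38064987 217.26980254]]
bar2 [[293.20736302 220.94509878]]
```

View pics/u1.png

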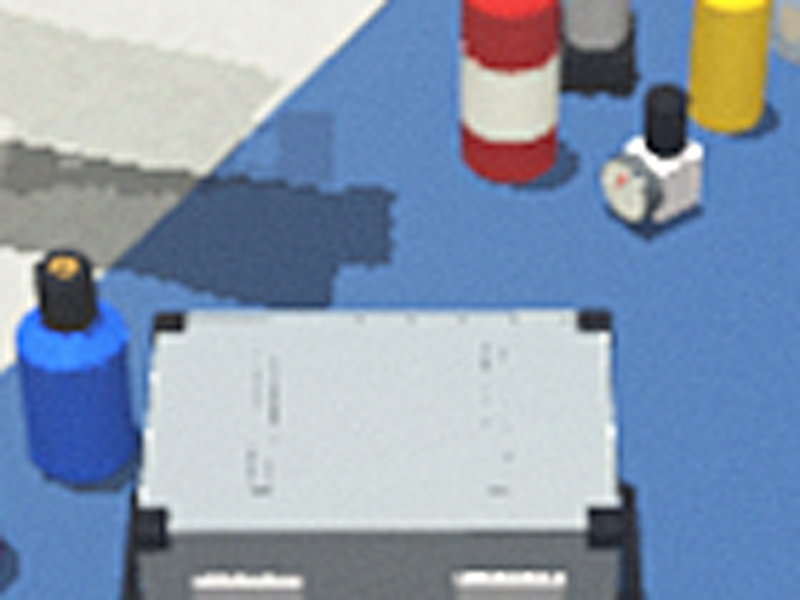

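View pics/u2.png

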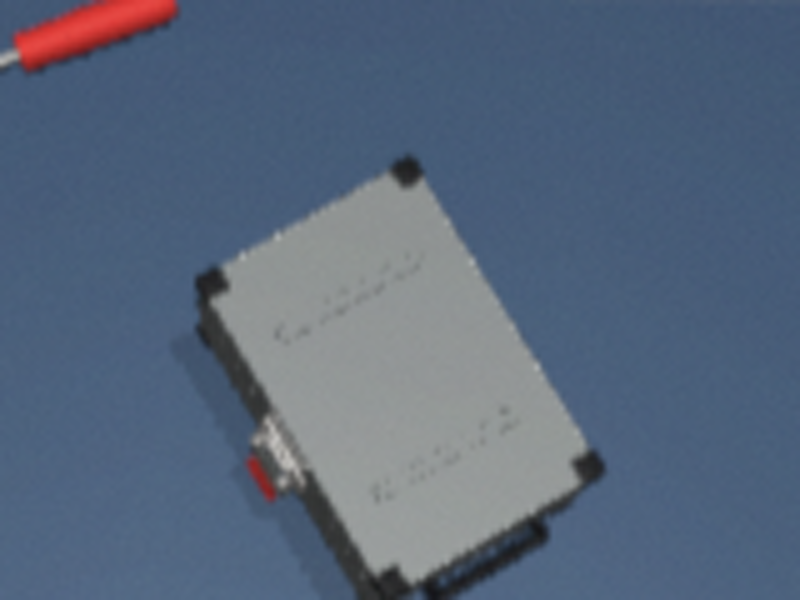

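```bash
python3 - <<'E'
from h import *
u0,v0,u1,v1=280,205,312,233
im=np.mean([viewer.read_camera("top").astype(float) for _ in range(4)],0).astype(np.uint8)
s=20; a=cv2.resize(im[v0:v1,u0:u1,::-1],None,fx=s,fy=s,interpolation=cv2.INTER_CUBIC)
def mk(q,col):
    p=(proj("top",[toworld(np.array(q)/1000)])[0]+.5-[u0,v0])*s; cv2.circle(a,tuple(int(k) for k in p),3,col,-1)
for y in(-15,0,15): mk([-74,y,112],(0,255,0)); mk([-79.5,y*.8,30],(255,255,0)); mk([-67.5,y*2,136],(255,0,255)); mk([-79.5,y,66],(0,255,255))
cv2.imwrite("pics/u3.png",a)
E
```

```text
(no output)
```

View pics/u3.png

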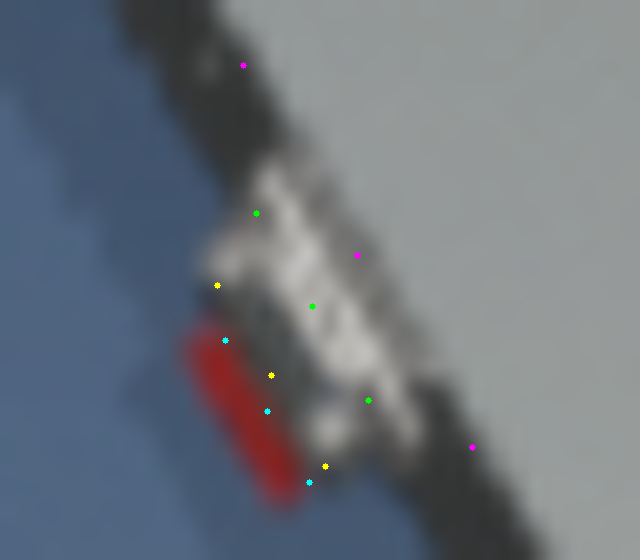

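```bash
python3 - <<'E'
from h import *
s=crop("scene",200,160,300,235,"w1.png")
a=cv2.imread("pics/r1.png",0)[400:480,500:640].astype(float); b=cv2.imread("pics/w1.png",0)[400:480,500:640].astype(float)
for c in range(0,140,30):
    f=lambda m: 400+np.interp(165, np.maximum.accumulate(m[:,c:c+20].mean(1)), np.arange(80))
    print(round(f(a)/8,2),round(f(b)/8,2))
A=cv2.imread("pics/r1.png",0)[410:600,60:700];B=cv2.imread("pics/w1.png",0)[410:600,60:700]
print(cv2.phaseCorrelate(A.astype(np.float32),B.astype(np.float32)))
print(proj("scene",[toworld(np.array([-.0675,.03,.136])),toworld(np.array([-.0675,.03,.1387]))]))
E
```

```text
53.81 54.41
53.93 54.39
54.04 54.18
54.09 54.16
53.63 54.1
((-0.19868204464580685, 7.190723903015666), 0.3210304077714682)
[[257.55922256 212.83537868]
 [257.55870793 212.04115744]]
```

View pics/w1.png

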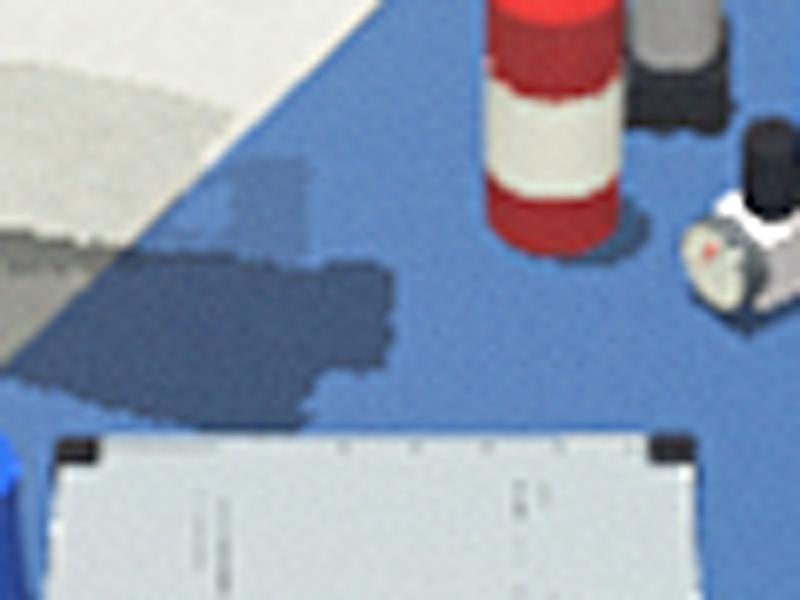

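```bash
python3 - <<'E'
from h import *
st(); print(manip.finish_job())
E
```

```text
t 29.98 case [-306.6 -123.2  214.1] F [ 0.2 -0.1  0.9] w 0.006
the job is handed in; nothing more can be done
None
```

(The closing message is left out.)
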